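# Clamp a deep-well block in the incubating shaker

### The arm

A 6-joint arm with a two-finger parallel gripper is mounted at the origin on the work surface. World frame = base frame: x ahead of the robot, y to its left, z up, the work surface at z = 0. Lengths are in mm, angles in rad, forces in N, time in s.
With the tool pointing down it reaches from about 275 to 750 mm from the base axis. Payload 10.2 kg.
Tool frame: the origin (TCP) lies at the very end of the fingers, on their centre line; the grasp point (between the pads) lies 19 mm behind it (ctrl.tcp_to_grasp is the distance from the TCP to the grasp point, in mm); z points along the fingers, x is the direction in which the jaws open and shut, and the axes are right-handed (so a half turn about z gives the same grasp; the last joint's range is limited). The gripper opens to 85 mm and grips with 20 to 120 N. Pads are 22 mm wide; open, the fingers measure 114 mm over their backs; the gripper's body (76 mm by 85 mm) begins 54 mm behind the grasp point. The pads swing forward as they close: fully open they stand 13 mm farther back than shut.
Start: joints at [-1.362, 0.313, 1.498, -0, 1.331, -0.223], TCP at [219.704, -476.824, 231.294] pointing down, gripper open.
Joint ranges: [-2.94, 2.94], [-0.97, 2.17], [0.19, 2.56], [-1.23, 4.37], [0.02, 3.11], [-2.88, 2.88]. Speed limits (rad/s): [2.39, 2.39, 3.01, 3.14, 3.14, 3.14].

### API

Orientations are given as a unit quaternion [w, x, y, z].
In Python, from rig import monitor, vision, order, ctrl gives the robot as it stands. The module is installed in compiled form; this text tells all that it offers.
- The arm moves only by the shell command python3 -m pendant 'ROWS' [FORCE]. ROWS is JSON, a list that holds one entry, the list of rows, each a list of 5 numbers: the closure, from -1 (fully open) to 1 (shut), then the shift along the world's x, y, z in m, then the turn about the world's z in degrees. In form: [[[fingers, dx, dy, dz, spin], ...]]. A call has 1 to 20 rows; each row is the pose to reach, as a shift and turn from the pose commanded when the call began; what a row does not reach only later rows make up. A row lasts 1/10 s, in which the tool goes at most 50 mm and 8.59 degrees, less where a joint would pass 70% of its speed; a pose out of reach is approached as far as the arm can. A call with a gripper value outside its range is refused whole. The fingers move at their own pace and stop on an object; FORCE is the grip in N (left out, the last holds). Time passes only in rows, so rows that repeat a pose let the fingers close. It gives the time, the measured TCP pose, the force and the opening at its end, in the units of the state.
- monitor.sense(): the state, without advancing time (a new reading comes with each control period).
- vision.capture(name): name is "side" or "top" or "wrist"; returns (picture, depth): 384x512x3 uint8, red, green, blue; 384x512 float32, mm along the optical axis (not along the pixel's ray), 0 where there is no reading.
- vision.camera_info(name): a dict with "fov_y" (degrees; the focal length in pixels is half the picture's height over the tangent of half this angle, whatever the lens; pixels are square), "cx", "cy" (the principal point, pixels), "distortion" ([k1, k2, p1, p2, k3] as OpenCV has them; the pictures are not rectified), "R" (3x3) and "t" (3): a world point X has camera coordinates R X + t; the wrist camera has in their place "hand_eye" (4x4, takes a point from camera to tool coordinates, whose origin is the TCP and whose axes are the tool frame's). Camera axes: x right, y down, z forward; pixel columns grow to the right and rows downward; lengths in mm; the calibration is good to about 2 mm. A picture is of the moment at which its call begins: read the wrist's pose just before it. camera_info takes no time and is no camera call.
- order.finish_job(): hands the job in, once; it reports no verdict.
The state is a dict: "time_s": time; "joints": joint angles; "dq": joint speeds; "tau": joint torques, N m; "eef_pos": TCP position; "ee_rot": TCP orientation; "force": force on the tool from outside, world axes, zero at the start; "wrist_torque": the same for the moment, N m; "grip_width": opening from 0.0 (shut) to 1.0 (fully open).
Only numpy, scipy, OpenCV 4.12 (cv2) and the standard library are available. Lean on these libraries where they do the work, as an engineer would, in place of code of your own. Each camera call takes 0.05 s, during which the arm holds its last target.

### The job

Get the deep-well block ready for shaking: swing the shaker's clear hood up until it stays open by itself, then pull back the spring plunger of the clamp carriage, slide the carriage along until its sprung pad presses the block firmly against the stop bar, and let the pin drop fully home in a hole there. Leave the block standing flat and clamped between pad and stop bar, the hood open, and do not disturb the other things standing around.

Things in the scene. Friction and masses are not known exactly. Their poses are not given: they have to be found in the camera images.
- shaker: white incubating shaker fixed to the bench, 330 mm deep, 440 wide. Origin: centre of its underside; x to its back (away from the robot), y to its left, z up. Deck 80 mm high, front console step (x -165 to -100 mm) 45 mm high, platform top 92 mm high under a clear hood.
- rail_hole0 (a point): centre of the pin's hole at the parked place, on the top face of the index rail: a steel bar along y at the back of the platform, its top face leaning 27 deg from level towards the robot. Holes of 7.4 mm every 12 mm from here towards -y, hidden under the carriage. Axes as the shaker's.
- hood_hinge (a point): middle of the hood's hinge line, which runs along the shaker's y at its back (x +100, z 83 mm in the shaker's frame). The hood turns about it: the tab goes up and back.
- hood (a joint): opening of the clear hood, rad: 0 closed, 1.257 (72 deg) against its stop, where it still leans over the back of the platform. A clear box open below, 200 mm deep (x), 350 wide, 110 high, 0.65 to 0.85 kg. Below 0.92 its weight shuts it; above, its weight swings it on to the stop and it stays. Lifting at the tab takes about 3.5 N at first, less later.
- hood_tab (a point): grip point in the grey pull tab at the bottom of the hood's front face: tab 40 mm wide (y), 55 long (x, outwards from the hood), 16 thick; the point is mid width and thickness, 20 mm from the outer end; with the hood shut 235 mm before the hinge line and 10 mm above it. Turns with the hood; z is up when shut.
- clamp (a joint): travel in m of the clamp carriage along the index rail: 0 parked at the shaker's left, growing towards its right (-y), at most 0.112. Holes at 0, 0.012, 0.024 ... 0.108. Carriage: aluminium block on the rail with the plunger, an 18 mm round cross tube running forwards from it, a sprung pad on the tube's right side. About 1 N of friction when the pin is out.
- plunger (a joint): how far in m the spring plunger is pulled back: 0 pin home in a hole, about 0.008 pin tip resting on the rail between holes, 0.011 end of travel. The spring takes about 6 N to start, 11 N at full pull. Pin 6 mm thick with a round tip: let go beside a hole it rides on the rail and drops in when slid over the hole (0.7 mm play either side).
- plunger_knob (a point): centre of the plunger's black round knob, 32 mm diameter, 22 mm long. z of this frame is the plunger's axis: it leans 27 deg from vertical towards the robot (-x of the shaker); pull along +z. y as the shaker's. Parked, with the pin home, it is 45.5 mm along z from rail_hole0, its underside 16 mm above the carriage block (36 mm wide in y); an 18 mm bushing stands between.
- pad: sprung pad of the clamp: upright rubber-faced bar, 90 mm long (x), 26 tall, its middle 116 mm above the bench. Axes as the shaker's; its rubber face is at y = -40 mm, centred on x = -82, z = -12 mm. The origin is point rail_hole0 while parked. The face gives up to 18 mm towards +y against springs, which start to give at 5 N and take 9.5 N fully pressed; sliding the block alone takes 1 to 3.5 N.
- well_block: white deep-well block with 24 square wells, loose on the platform: 86 mm (x) by 128 (y) by 44 tall, 0.2 to 0.45 kg; origin at the centre of its underside. 4 to 36 mm to its right (-y) stands the rubber-faced stop bar, 30 mm tall, screwed to the platform parallel to the clamp tube; its place differs each time and is not measured: slide the block up to it and feel it stop.
- spare_block: bystander on the bench: a second white deep-well block of the same kind (86 x 128 x 44 mm)
- media_bottle: bystander on the bench: white plastic media bottle, 70 mm across, 150 mm tall
- reagent_jar: bystander standing on the shaker's right-hand deck, outside the hood: small amber jar, 32 mm across, 55 mm tall
- tip_box: bystander: grey and clear pipette-tip box, 87 x 124 x 80 mm
- tube_rack: bystander: grey rack of eight capped tubes, 70 x 160 x 107 mm
- mouse: bystander: black computer mouse, 105 x 60 x 34 mm
- beaker: bystander: glass beaker, 68 mm across, 85 mm tall
- small_bottle: bystander: small white bottle, 40 mm across, 85 mm tall

How it is judged:
By the outcome, as a careful person would: the job done as asked, in the order asked, and still so for the second after the job is handed in, with the robot touching nothing.
It also fails if it takes over 54 s, if anything falls off the work surface, if the arm or the gripper's body presses on something with over 40 N, if the wrist force passes 120 N, or if a joint passes its speed limit or range.

## Working session

There is one attempt and no reset: what is moved stays moved. The work goes in short steps, Python scripts to look and compute and a shell command to move; the robot and the scene stay as the last step left them, time stands still between calls to the robot, and variables do not carry over. Pictures are saved under pics/ and viewed, and the job is handed in when it is done.

```bash
mkdir -p pics; ls; cat > h.py <<'E'
import numpy as np, cv2, sys
from rig import monitor, vision, order, ctrl
def cam(name):
    i=vision.camera_info(name); f=192/np.tan(np.radians(i['fov_y'])/2)
    K=np.array([[f,0,i['cx']],[0,f,i['cy']],[0,0,1.]]); D=np.array(i['distortion'],float)
    if 'R' in i: R=np.array(i['R']);t=np.array(i['t'])
    else: R=t=None
    return K,D,R,t,i
def q2R(q):
    from scipy.spatial.transform import Rotation as Ro
    return Ro.from_quat([q[1],q[2],q[3],q[0]]).as_matrix()
def extr(name,st=None):
    K,D,R,t,i=cam(name)
    if R is None:
        H=np.array(i['hand_eye']); Rt=q2R(st['ee_rot']); p=np.array(st['eef_pos'])
        Rc=Rt@H[:3,:3]; c=Rt@H[:3,3]+p   # cam->world
        R=Rc.T; t=-R@c
    return K,D,R,t
def ray(E,u,v):
    K,D,R,t=E
    n=cv2.undistortPoints(np.array([[[u,v]]],float),K,D)[0,0]
    d=R.T@np.array([n[0],n[1],1.]); return -R.T@t,d
def onz(E,u,v,z):
    c,d=ray(E,u,v); return c+d*(z-c[2])/d[2]
def atdepth(E,u,v,dep):
    c,d=ray(E,u,v); return c+d*dep
def proj(E,X):
    K,D,R,t=E
    return cv2.projectPoints(np.array(X,float).reshape(-1,1,3),cv2.Rodrigues(R)[0],t,K,D)[0][:,0]
def snap(name,fn):
    st=monitor.sense(); p,d=vision.capture(name)
    cv2.imwrite('pics/%s.png'%fn,p[:,:,::-1]); np.savez('pics/%s.npz'%fn,p=p,d=d,pos=st['eef_pos'],rot=st['ee_rot'])
    return p,d,st
def load(name,fn):
    z=np.load('pics/%s.npz'%fn); st=dict(eef_pos=z['pos'],ee_rot=z['rot'])
    return z['p'],z['d'],extr(name,st)
def tri(E1,p1,E2,p2):
    c1,d1=ray(E1,*p1);c2,d2=ray(E2,*p2)
    A=np.stack([d1,-d2],1); s=np.linalg.lstsq(A,c2-c1,rcond=None)[0]
    a=c1+d1*s[0];b=c2+d2*s[1]; return (a+b)/2,np.linalg.norm(a-b)
E
python3 - <<'E'
from h import *
for n in ['side','top','wrist']: snap(n,n+'0'); print(n,vision.camera_info(n))
print(monitor.sense(), ctrl.tcp_to_grasp)
E
```

```text
pics
side {'fov_y': 44.859486211738755, 'cx': 254.97928742081623, 'cy': 191.49434315541453, 'distortion': array([-0.11157025,  0.        ,  0.        ,  0.        ,  0.        ]), 'R': array([[ 0.99915285, -0.03852531,  0.01446995],
       [-0.01088544, -0.58649977, -0.80987624],
       [ 0.03968736,  0.80903265, -0.58642228]]), 't': array([-521.37031721,  102.87668738, 1631.22296972])}
top {'fov_y': 51.896914244954296, 'cx': 250.60140810562905, 'cy': 185.33893296629586, 'distortion': array([-0.10199772,  0.        ,  0.        ,  0.        ,  0.        ]), 'R': array([[-0.02149876, -0.99949561, -0.02337353],
       [-0.98605354,  0.02505724, -0.16453132],
       [ 0.16503401,  0.01951033, -0.98609488]]), 't': array([  15.87399155,  525.18029949, 1401.93641591])}
wrist {'fov_y': 64.07733867155865, 'cx': 254.72284531330033, 'cy': 186.0939009038691, 'distortion': array([-0.06686777,  0.        ,  0.        ,  0.        ,  0.        ]), 'hand_eye': array([[ 9.99999975e-01, -2.12676895e-04, -7.13420978e-05,
        -8.70933825e-01],
       [ 2.24323711e-04,  9.48321922e-01,  3.17309756e-
[... 194 characters left out ...]
+00]])}
{'time_s': 0.15, 'joints': array([-1.36239983e+00,  3.13335493e-01,  1.49826556e+00,  2.28393673e-05,
        1.33102737e+00, -2.23399684e-01]), 'dq': array([ 0.00172794, -0.00141083, -0.00226664,  0.00014389, -0.00071778,
        0.00087847]), 'tau': array([ 1.47835544e-03, -4.12371147e+01, -2.59794849e+01, -2.20577381e-04,
        3.24333530e-03, -2.21872973e-06]), 'eef_pos': array([ 219.66571608, -476.6141448 ,  230.85824389]), 'ee_rot': array([-3.76720164e-04,  8.42169068e-01, -5.39213308e-01, -3.55540615e-04]), 'force': array([ 0.16479754, -0.24150812,  0.04702581]), 'wrist_torque': array([0.01506289, 0.05101744, 0.00951962]), 'grip_width': 1.0003325657535955} 18.700000000000003
```

View pics/side0.png

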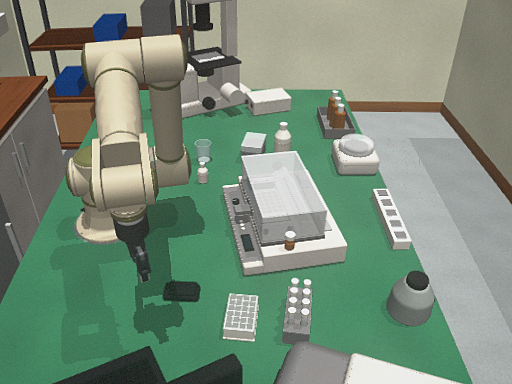

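View pics/top0.png

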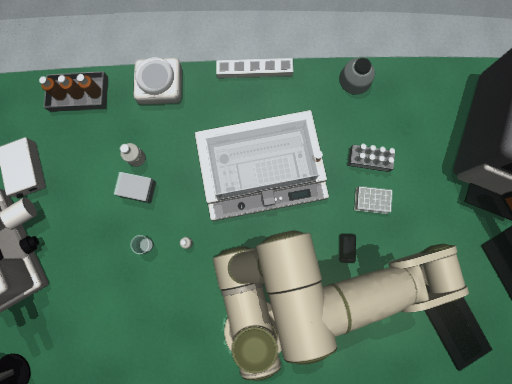

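View pics/wrist0.png

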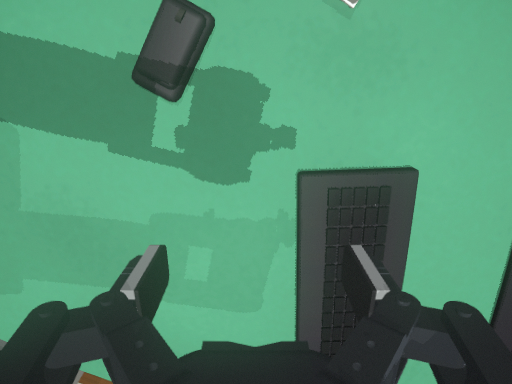

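```bash
python3 - <<'E'
import cv2
a=cv2.imread('pics/side0.png')[140:280,210:360]; cv2.imwrite('pics/side0z.png',cv2.resize(a,None,fx=4.2,fy=4.2,interpolation=3))
a=cv2.imread('pics/top0.png')[105:225,185:335]; cv2.imwrite('pics/top0z.png',cv2.resize(a,None,fx=5,fy=5,interpolation=3))
E
```

```text
(no output)
```

View pics/side0z.png

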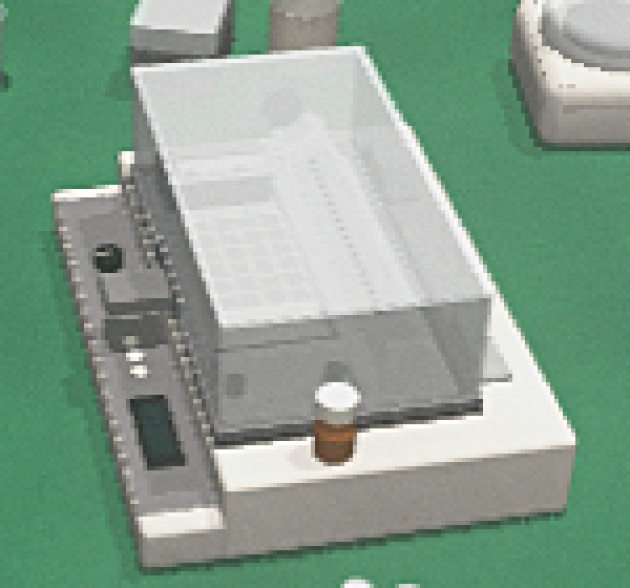

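View pics/top0z.png

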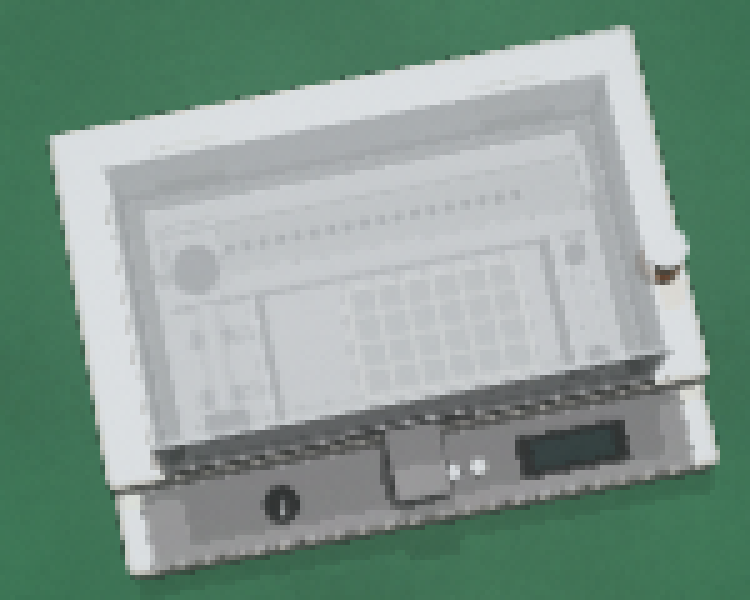

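```bash
python3 - <<'E'
from h import *
p,d,E=load('top','top0')
z=lambda a,b:(185+a/5-.5+.1,105+b/5-.5+.1)
for n,a,b,h in [('BL',52,137,80),('BR',630,28,80),('FR80',705,378,80),('FL80',108,487,80),('FL45',130,575,45),('FR45',718,462,45),('tabL',388,425,101),('tabR',438,425,101),('tabFL',392,503,101),('tabFR',448,497,101),('knob',195,268,173)]:
    print(n,onz(E,*z(a,b),h).round(1), [round(float(x),1) for x in [d[int(z(a,b)[1]),int(z(a,b)[0])]]])
E
```

```text
BL [723.5 203.2  80. ] [1454.8]
BR [ 795.3 -225.    80. ] [1449.0]
FR80 [ 531.1 -265.7   80. ] [1408.3]
FL80 [463.2 162.2  80. ] [1479.4]
FL45 [403.  151.2  45. ] [1431.3]
FR45 [ 475. -278.   45.] [1431.7]
tabL [499.6 -37.9 101. ] [1370.3]
tabR [498.7 -73.  101. ] [1385.2]
tabFL [444.5 -39.3 101. ] [1427.6]
tabFR [447.8 -78.4 101. ] [1433.0]
knob [599.   90.2 173. ] [1314.1]
```

```bash
python3 -m pendant '[[[-1,0,0,0.05,8],[-1,0.01,0.03,0.1,16.5],[-1,0.03,0.07,0.13,25],[-1,0.05,0.11,0.15,33.5],[-1,0.07,0.15,0.15,42],[-1,0.09,0.19,0.15,50.5],[-1,0.11,0.23,0.15,59],[-1,0.13,0.27,0.15,67.5],[-1,0.15,0.31,0.15,76],[-1,0.17,0.35,0.15,84.5],[-1,0.19,0.38,0.15,93],[-1,0.2,0.4,0.15,101.5],[-1,0.21,0.417,0.15,110],[-1,0.21,0.417,0.15,118.5],[-1,0.21,0.417,0.15,127],[-1,0.21,0.417,0.15,135.5],[-1,0.21,0.417,0.15,144],[-1,0.21,0.417,0.15,152.5],[-1,0.21,0.417,0.15,161],[-1,0.21,0.417,0.15,164.7]]]'
python3 - <<'E'
from h import *
snap('wrist','w1'); snap('top','top1'); s=monitor.sense(); print(s['eef_pos'],s['joints'],s['ee_rot'])
E
```

```text
time_s: 2.15
eef_pos: [429.6, -59.8, 381.1]
ee_rot: [-0.0, 0.645, 0.765, -0.0]
force: [-0.3, 0.1, 0.6]
grip_width: 1.0
[429.64687755 -59.80420688 381.14546742] [-4.09717467e-01  4.24007577e-02  1.43900810e+00 -1.76925795e-05
  1.66053288e+00 -2.14570151e+00] [-1.64554908e-04  6.46360596e-01  7.63032077e-01 -5.88622813e-05]
```

View pics/w1.png

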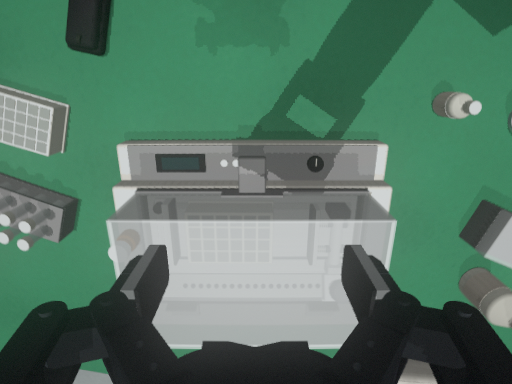

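View pics/top1.png

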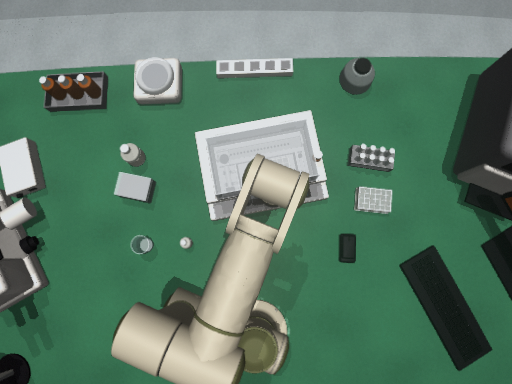

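```bash
python3 - <<'E'
from h import *
import cv2
p,d,E=load('wrist','w1')
a=p[130:260,100:410,::-1]; cv2.imwrite('pics/w1z.png',cv2.resize(a,None,fx=2.58,fy=2.58,interpolation=3))
for n,u,v,h in [('FRc45',119,142,45),('FLc45',386,142,45),('deckFR',114,188,80),('deckFL',391,188,80)]:
    print(n,onz(E,u,v,h).round(1))
E
```

```text
FRc45 [ 470.4 -271.3   45. ]
FLc45 [398.7 148.   45. ]
deckFR [ 535.3 -262.3   80. ]
deckFL [462.8 161.3  80. ]
```

View pics/w1z.png

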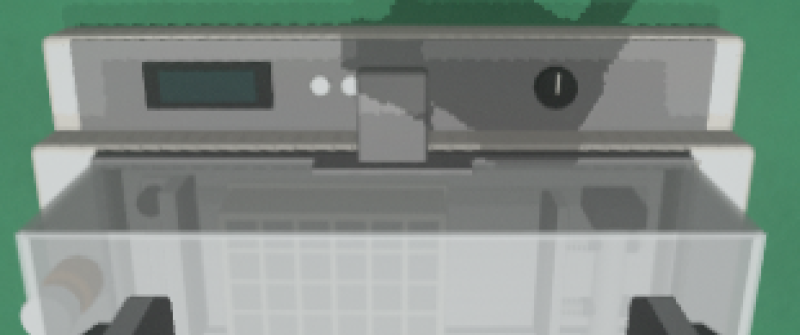

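```bash
python3 - <<'E'
from h import *
p,d,E=load('wrist','w1')
for n,a,b in [('oR',359,71),('oL',427,71),('iR',359,161),('iL',427,161)]:
    u,v=100+a/2.58-.3,130+b/2.58-.3
    print(n,onz(E,u,v,101).round(1), d[int(v),int(u)])
yaw=np.radians(9.5); c=np.array([599.2,-37.2])
# refine centre from wrist front corners
ex=np.array([np.cos(yaw),np.sin(yaw)]);ey=np.array([-ex[1],ex[0]])
for P in [(470.4,-271.3),(398.7,148),(535.3,-262.3),(462.8,161.3)]:
    q=np.array(P)-c; print(q@ex,q@ey)
E
```

```text
oR [449.9 -78.1 101. ] 440.56818
oL [443.6 -41.4 101. ] 486.63052
iR [501.5 -70.1 101. ] 451.5785
iL [495.  -32.1 101. ] 450.828
-165.67123000998012 -209.6313276850106
-167.18344650281747 215.75213837976113
-100.17586601746773 -211.4663468915335
-101.76740628633388 218.29018534453687
```

```bash
python3 -m pendant '[[[-1,0.026,0.0015,-0.05,0],[-1,0.026,0.0015,-0.1,0],[-1,0.026,0.0015,-0.15,0],[-1,0.026,0.0015,-0.2,0],[-1,0.026,0.0015,-0.24,0],[-1,0.026,0.0015,-0.27,0],[-1,0.026,0.0015,-0.29,0],[-1,0.026,0.0015,-0.303,0],[-1,0.026,0.0015,-0.308,0],[-1,0.026,0.0015,-0.308,0]]]'
python3 - <<'E'
from h import *
snap('wrist','w2'); snap('side','side2'); s=monitor.sense(); print(s['eef_pos'],s['force'],s['wrist_torque'])
E
```

```text
time_s: 3.25
eef_pos: [455.5, -58.3, 73.0]
ee_rot: [-0.0, 0.647, 0.763, -0.0]
force: [0.5, 0.1, 0.3]
grip_width: 0.998
[456.0881353  -58.46762307  73.92742474] [-0.37416937  0.09036473  0.50735298] [ 0.04192681  0.04476338 -0.00496648]
```

View pics/w2.png

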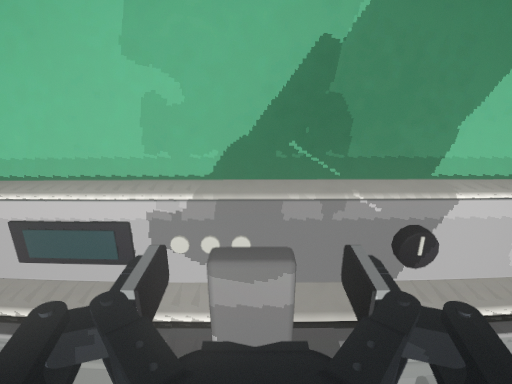

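View pics/side2.png

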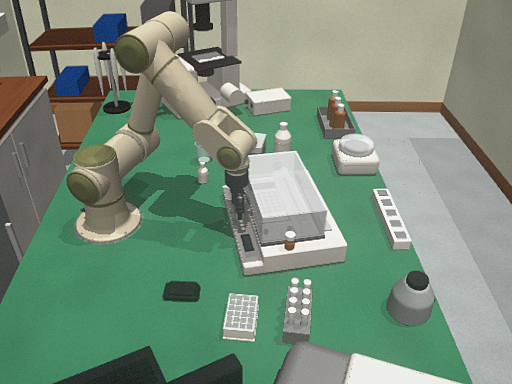

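```bash
python3 -m pendant '[[[1,0,0,0,0],[1,0,0,0,0],[1,0,0,0,0],[1,0,0,0,0],[1,0,0,0,0],[1,0,0,0,0],[1,0,0,0,0],[1,0,0,0,0]]]' 30
python3 - <<'E'
from h import *
s=monitor.sense(); print(s['eef_pos'],s['force'],s['wrist_torque'],s['grip_width'])
# arc: grip point rel hinge, in shaker x,z
r=np.hypot(246,10); a0=np.arctan2(10,246)
ex=np.array([np.cos(np.radians(9.5)),np.sin(np.radians(9.5))])
for th in np.arange(0,1.26,0.0838):
    dx=246*0; x=-(246*np.cos(th)-10*np.sin(th))+246; z=246*np.sin(th)+10*np.cos(th)-10
    print(round(th,3),(x*ex).round(1),round(z,1))
E
```

```text
time_s: 4.15
eef_pos: [456.2, -59.8, 74.1]
ee_rot: [0.001, 0.647, 0.763, -0.001]
force: [-3.5, -9.9, 4.9]
grip_width: 0.463
[456.1665519  -59.83039215  74.07823481] [-3.51974546 -9.93830176  4.93269924] [-1.49576801  0.54701656 -0.20059547] 0.4628362431205104
0.0 [0. 0.] 0.0
0.084 [1.7 0.3] 20.6
0.168 [5.  0.8] 40.9
0.251 [10.1  1.7] 60.9
0.335 [16.7  2.8] 80.4
0.419 [25.   4.2] 99.2
0.503 [34.8  5.8] 117.3
0.587 [46.   7.7] 134.5
0.67 [58.6  9.8] 150.7
0.754 [72.5 12.1] 165.7
0.838 [87.7 14.7] 179.5
0.922 [103.8  17.4] 192.0
1.006 [121.   20.2] 203.1
1.089 [139.   23.3] 212.7
1.173 [157.8  26.4] 220.7
1.257 [177.1  29.6] 227.1
```

```bash
python3 -m pendant '[[[1,0,-0.0015,0,0],[1,0.0005,-0.0015,0.010,0],[1,0.0017,-0.0012,0.0206,0],[1,0.005,-0.0007,0.0409,0],[1,0.0101,0.0002,0.0609,0],[1,0.0167,0.0013,0.0804,0],[1,0.025,0.0027,0.0992,0],[1,0.0348,0.0043,0.1173,0],[1,0.046,0.0062,0.1345,0],[1,0.046,0.0062,0.1345,0]]]'
python3 - <<'E'
from h import *
snap('side','side3'); s=monitor.sense(); print(s['eef_pos'],s['force'],s['wrist_torque'],s['grip_width'])
E
```

```text
time_s: 5.15
eef_pos: [502.4, -52.1, 209.6]
ee_rot: [0.001, 0.646, 0.763, 0.0]
force: [-4.9, -2.1, 1.1]
grip_width: 0.463
[501.55307416 -52.26597315 208.35453829] [-4.25841519 -1.93344903  4.16632191] [-0.26287082  0.35985623 -0.18324517] 0.4643407612753474
```

View pics/side3.png

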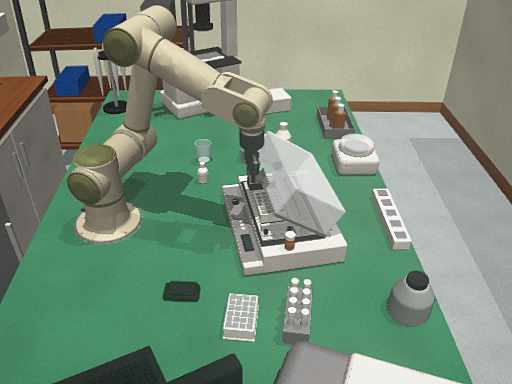

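```bash
python3 -m pendant '[[[1,0.0126,0.0021,0.0162,0],[1,0.0265,0.0044,0.0312,0],[1,0.0417,0.007,0.045,0],[1,0.0578,0.0097,0.0575,0],[1,0.075,0.0125,0.0686,0],[1,0.093,0.0156,0.0782,0],[1,0.1118,0.0187,0.0862,0],[1,0.1214,0.0203,0.0895,0],[1,0.1214,0.0203,0.0895,0]]]'
python3 - <<'E'
from h import *
snap('side','side4'); snap('wrist','w4'); s=monitor.sense(); print(s['eef_pos'],s['force'],s['wrist_torque'],s['grip_width'])
E
```

```text
time_s: 6.1
eef_pos: [623.5, -31.8, 297.1]
ee_rot: [-0.0, 0.646, 0.763, -0.0]
force: [-0.5, 0.2, 5.2]
grip_width: 0.462
[622.9367329  -31.87350516 296.92834232] [0.17440332 0.1666218  1.29516088] [-0.04318862 -0.03783828  0.05290783] 0.46242818365113963
```

View pics/side4.png

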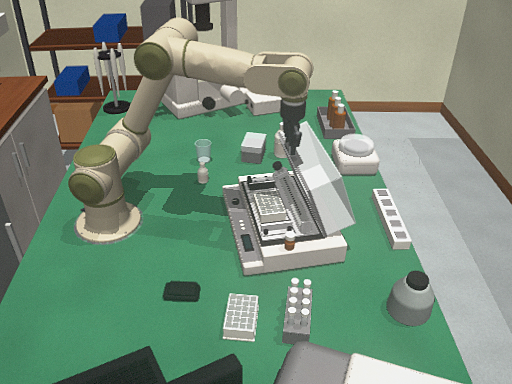

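View pics/w4.png

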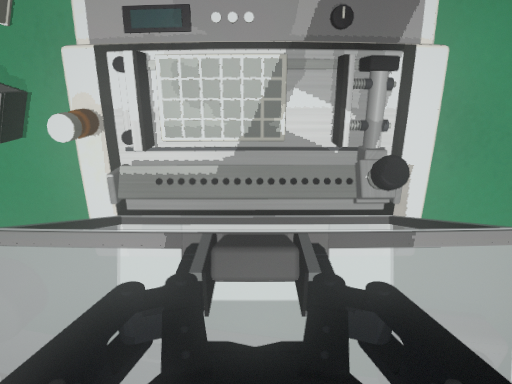

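```bash
python3 -m pendant '[[[-1,0,0,0,0],[-1,0,0,0,0],[-1,0,0,0,0],[-1,0,0,0,0],[-1,0,0,0,0],[-1,-0.002,0,0.02,0],[-1,-0.005,0,0.05,0],[-1,-0.01,0,0.09,0],[-1,-0.05,-0.008,0.1,0],[-1,-0.09,-0.015,0.1,0],[-1,-0.12,-0.02,0.1,0],[-1,-0.12,-0.02,0.1,0]]]'
python3 - <<'E'
from h import *
snap('side','side5'); snap('wrist','w5');snap('top','top5'); s=monitor.sense(); print(s['eef_pos'],s['force'],s['wrist_torque'],s['grip_width'])
a=cv2.imread('pics/side5.png')[120:280,210:370]; cv2.imwrite('pics/side5z.png',cv2.resize(a,None,fx=3.7,fy=3.7,interpolation=3))
E
```

```text
time_s: 7.4
eef_pos: [500.7, -52.0, 398.6]
ee_rot: [0.001, 0.647, 0.763, 0.0]
force: [-1.1, 0.2, -0.3]
grip_width: 1.001
[503.52050119 -51.84378924 397.3555778 ] [-1.03939708  0.38446296 -0.07089357] [-0.01110809  0.01915903 -0.00215935] 1.000016330917721
```

View pics/side5z.png

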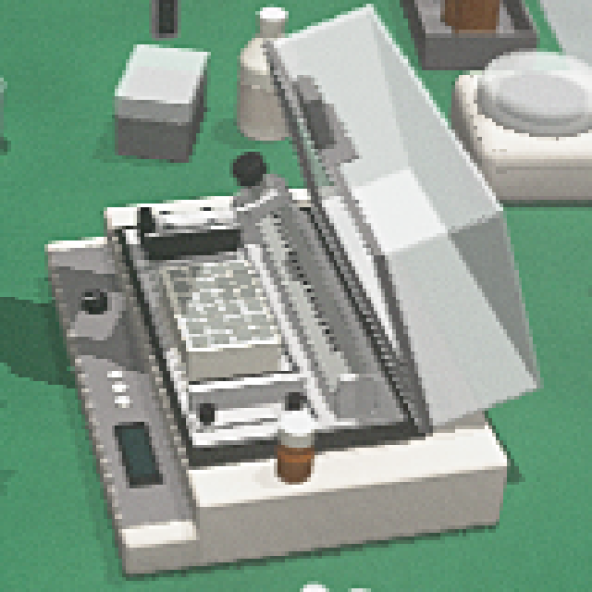

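View pics/w5.png

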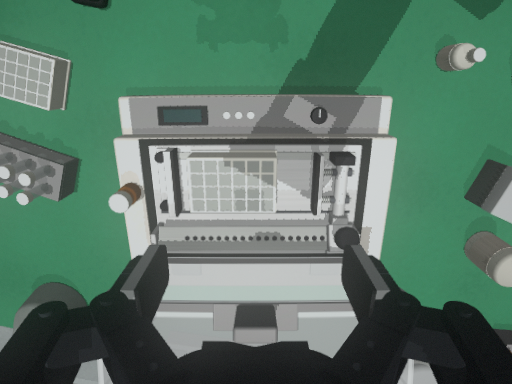

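View pics/top5.png

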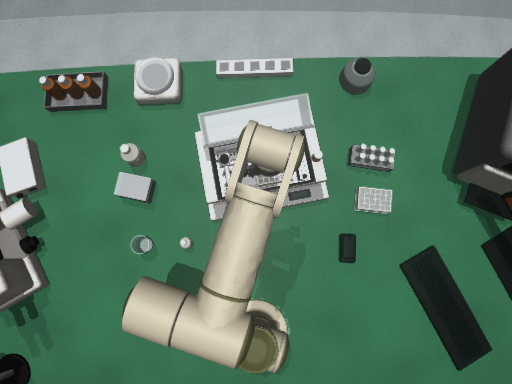

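```bash
python3 - <<'E'
import cv2
a=cv2.imread('pics/w4.png')[35:235,95:425]; cv2.imwrite('pics/w4z.png',cv2.resize(a,None,fx=2.4,fy=2.4,interpolation=3))
a=cv2.imread('pics/w5.png')[130:265,130:400]; cv2.imwrite('pics/w5z.png',cv2.resize(a,None,fx=2.9,fy=2.9,interpolation=3))
E
```

```text
(no output)
```

View pics/w4z.png

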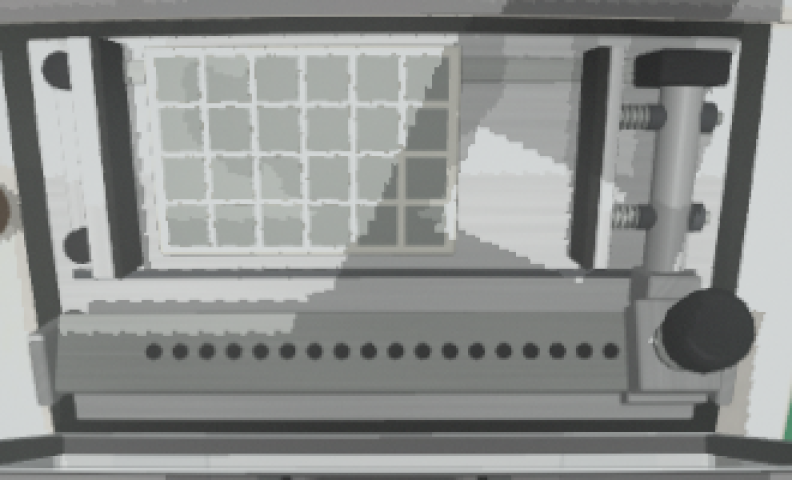

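View pics/w5z.png

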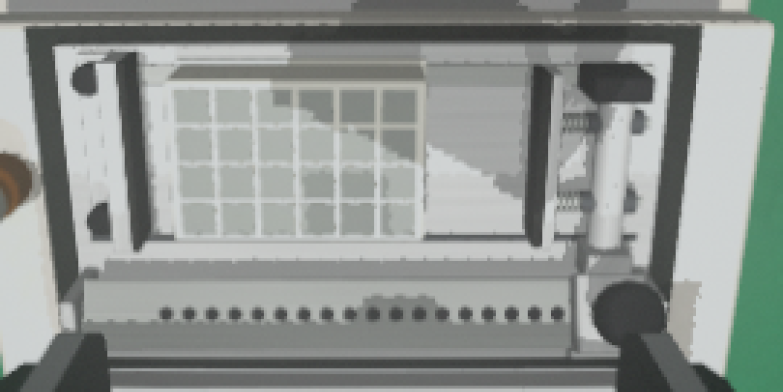

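```bash
python3 - <<'E'
from h import *
yaw=np.radians(9.5); c=np.array([598.7,-34.2])
ex=np.array([np.cos(yaw),np.sin(yaw)]);ey=np.array([-ex[1],ex[0]])
def S(P): q=P[:2]-c; return np.array([q@ex,q@ey]).round(1)
p,d,E=load('wrist','w4'); 
def z(a,b,f=2.4,o=(95,35)): return (o[0]+(a+.5)/f-.5,o[1]+(b+.5)/f-.5)
print('w4')
for n,a,b,h in [('stop topedge f',92,40,122),('stop topedge b',116,275,122),('stop bot f',126,50,92),('stop bot b',139,268,92),
 ('blk FL',460,40,136),('blk BL',456,254,136),('blk FR',143,42,136),('blk BR',160,252,136),
 ('pad top f',610,47,129),('pad top b',594,268,129),('pad bot f',584,50,103),('pad bot b',571,262,103),
 ('holeL',611,351,128),('holeR',154,352,128),('knobtop',716,325,180),('deckR',0,0,80)]:
    u,v=z(a,b); P=onz(E,u,v,h); print(n,P.round(1),S(P),d[int(v),int(u)], atdepth(E,u,v,d[int(round(v)),int(round(u))]).round(0))
p,d,E5=load('wrist','w5'); print('w5')
z5=lambda a,b:z(a,b,2.9,(130,130))
for n,a,b,h in [('stop topedge f',110,52,122),('stop topedge b',135,248,122),('stop bot f',135,55,92),('stop bot b',148,248,92),
 ('blk FL',424,80,136),('blk BL',424,238,136),('blk FR',172,80,136),('blk BR',178,238,136),
 ('pad top f',553,66,129),('pad top b',545,245,129),('pad bot f',535,66,103),('pad bot b',528,245,103),
 ('holeL',557,314,128),('holeR',166,314,128),('knobtop',629,311,180)]:
    u,v=z5(a,b); P=onz(E5,u,v,h); print(n,P.round(1),S(P),d[int(v),int(u)])
for n,A,B in [('holeL',(611,351),(557,314)),('holeR',(154,352),(166,314)),('knob',(716,325),(629,311))]:
    X,e=tri(E,z(*A),E5,z5(*B)); print(n,X.round(1),S(X),e)
E
```

```text
w4
stop topedge f [ 530.3 -166.5  122. ] [ -89.3 -119.2] 291.60037 [ 530. -167.  122.]
stop topedge b [ 626.2 -150.6  122. ] [   7.9 -119.3] 321.6511 [ 626. -150.  123.]
stop bot f [ 531.2 -162.5   92. ] [ -87.8 -115.4] 320.79767 [ 531. -162.   92.]
stop bot b [ 628.9 -149.6   92. ] [  10.7 -118.8] 342.55072 [ 629. -150.   92.]
blk FL [508.7 -20.4 136. ] [-86.5  28.5] 318.86267 [504. -17.  93.]
blk BL [590.5  -6.1 136. ] [-3.4 29.1] 348.34302 [598.  -0.  92.]
blk FR [ 528.7 -141.2  136. ] [-86.7 -94. ] 319.27493 [ 527. -155.   92.]
blk BR [ 609.7 -128.   136. ] [ -4.6 -94.3] 347.81113 [ 619. -140.   93.]
pad top f [500.   39.3 129. ] [-85.2  88.8] 285.88416 [500.  39. 129.]
pad top b [587.6  54.6 129. ] [ 3.7 89.4] 315.28882 [588.  55. 128.]
pad bot f [499.7  35.5 103. ] [-86.1  85.1] 319.32645 [498.  38.  91.]
pad bot b [590.5  51.5 103. ] [ 6.1 85.9] 349.98434 [592.  54.  93.]
holeL [623.   71.9 128. ] [ 41.5 100.7] 326.21408 [623.  72. 129.]
holeR [ 657.  -129.7  128. ] [  41.7 -103.8] 325.76224 [ 657. -129.  129.]
knobtop [593.2  89.  180. ] [ 14.9 122.4] 0.0 [542. -44. 440.]
dec
[... 372 characters left out ...]
lk BL [589.2  -6.2 136. ] [-4.8 29.2] 439.0291
blk FR [ 529.6 -137.1  136. ] [-85.1 -90.1] 417.50912
blk BR [ 609.2 -126.5  136. ] [ -4.9 -92.7] 437.44955
pad top f [495.4  38.9 129. ] [-89.9  89.1] 444.29654
pad top b [586.   56.1 129. ] [ 2.3 91.1] 448.61908
pad bot f [501.6  36.4 103. ] [-84.2  85.7] 452.47842
pad bot b [597.8  54.6 103. ] [13.8 87.7] 487.17538
holeL [623.7  71.7 128. ] [ 42.1 100.3] 461.7815
holeR [ 657.  -129.9  128. ] [  41.8 -104. ] 461.5497
knobtop [591.5  87.  180. ] [ 12.9 120.7] 404.72205
holeL [622.1  70.7 131.2] [40.4 99.6] 0.11430517579505808
holeR [ 657.1 -129.8  127.8] [  41.8 -104. ] 0.1889456125172632
knob [593.3  89.2 177.3] [ 15.  122.6] 2.137866607092165
```

```bash
python3 - <<'E'
from h import *
yaw=np.radians(9.5); c=np.array([598.7,-34.2])
ex=np.array([np.cos(yaw),np.sin(yaw)]);ey=np.array([-ex[1],ex[0]])
def cloud(name,fn):
    p,d,E=load(name,fn); K,D,R,t=E
    v,u=np.mgrid[0:384,0:512]; n=cv2.undistortPoints(np.stack([u.ravel(),v.ravel()],1).astype(float)[:,None],K,D)[:,0]
    dd=d.ravel(); X=np.c_[n*dd[:,None],dd]; W=(X-t)@R; W[dd==0]=np.nan
    return W
for fn in ['side5','side4','side2']:
    W=cloud('side',fn); z=np.load('pics/%s.npz'%fn); P=z['pos']
    q=W-P; a=q[:,:2]@ex; b=q[:,:2]@ey; h=q[:,2]
    print(fn,P.round(0))
    for lo in range(-10,260,15):
        m=(h>lo)&(h<lo+15)&(abs(a)<110)&(abs(b)<70)
        if m.sum()>3: print(lo,m.sum(),np.percentile(a[m],[0,3,50,97,100]).round(0),np.percentile(b[m],[3,50,97]).round(0))
W=cloud('wrist','w5').reshape(384,512,3)
for v in range(262,345,6):
    for u in (200,253):
        w=W[v,u]; q=w[:2]-c; print(v,u,[round(float(k),1) for k in (q@ex,q@ey,w[2])],end=' | ')
    print()
E
```

```text
side5 [501. -52. 399.]
5 21 [-12. -10.  -2.   8.   8.] [-54. -49.  45.]
20 54 [-12. -12.  -4.   9.   9.] [-60. -51.  46.]
35 53 [-12. -12.  -5.   8.   9.] [-60. -51.  45.]
50 22 [-13. -13.  -8.   7.   7.] [-68.  -1.  55.]
65 43 [-15. -15. -11.   9.  13.] [-69. -47.  68.]
80 51 [-17. -17. -11.  11.  12.] [-70. -37.  41.]
95 84 [-18. -17.  -9.  17.  19.] [-69. -26.  13.]
110 74 [-13. -12.  -2.  10.  13.] [-70. -44. -25.]
125 115 [-36. -34.  -5.  32.  34.] [-42. -35. -13.]
140 131 [-36. -35.  -5.  32.  34.] [-41. -35. -11.]
155 138 [-35. -35.  -7.  31.  33.] [-41. -33.  -9.]
170 137 [-35. -33.  -5.  33.  35.] [-38. -29.  -2.]
185 126 [-106.  -52.   -6.   32.   37.] [-42. -34. -12.]
200 243 [-109. -106.  -49.   33.   38.] [-58. -30.  -7.]
215 245 [-110. -106.  -58.   37.   53.] [-68. -33.   2.]
230 268 [-110. -105.  -48.   57.   66.] [-69. -36.  17.]
245 288 [-110. -107.  -50.   59.   65.] [-70. -31.  17.]
side4 [623. -32. 297.]
-10 356 [-11.   3.  70.  93.  99.] [-66.  -9.  64.]
5 182 [-13. -11.  96. 106. 107.] [-65.  -9.  65.]
20 67 [-15. -13.  -7.   9.  11.] [-38. -24.  20.]
35 27 [-1
[... 1884 characters left out ...]
.4, 95.9] | 
280 200 [137.2, -94.8, 100.5] | 280 253 [138.3, -4.4, 98.6] | 
286 200 [147.4, -95.0, 103.4] | 286 253 [147.8, -4.4, 102.4] | 
292 200 [158.4, -95.4, 105.3] | 292 253 [156.9, -4.4, 106.7] | 
298 200 [167.8, -95.4, 109.3] | 298 253 [167.5, -4.5, 109.2] | 
304 200 [40.7, -59.1, 276.7] | 304 253 [40.3, -2.9, 276.9] | 
310 200 [46.1, -59.0, 279.6] | 310 253 [35.8, -2.8, 291.2] | 
316 200 [54.3, -59.6, 279.5] | 316 253 [31.5, -2.7, 304.6] | 
322 200 [61.4, -59.9, 280.7] | 322 253 [28.4, -2.6, 315.9] | 
328 200 [67.7, -60.0, 282.7] | 328 253 [25.5, -2.6, 326.4] | 
334 200 [74.0, -60.1, 284.9] | 334 253 [30.4, -2.6, 328.5] | 
340 200 [80.2, -60.1, 287.1] | 340 253 [36.3, -2.6, 329.7] |
```

```bash
python3 - <<'E'
from h import *
yaw=np.radians(9.5); c=np.array([598.7,-34.2])
ex=np.array([np.cos(yaw),np.sin(yaw)]);ey=np.array([-ex[1],ex[0]])
def cloud(name,fn):
    p,d,E=load(name,fn); K,D,R,t=E
    v,u=np.mgrid[0:384,0:512]; n=cv2.undistortPoints(np.stack([u.ravel(),v.ravel()],1).astype(float)[:,None],K,D)[:,0]
    dd=d.ravel(); X=np.c_[n*dd[:,None],dd]; W=(X-t)@R; W[dd==0]=np.nan
    return W
A=[]
for fn in ['side5','side4','side2','side3']:
    W=cloud('side',fn); P=np.load('pics/%s.npz'%fn)['pos']
    q=W-P; A.append(np.c_[q[:,:2]@ex,q[:,:2]@ey,q[:,2]])
A=np.concatenate(A)
for h0,h1 in [(75,95),(95,108),(108,120),(120,130),(130,160),(160,178),(178,190),(190,205)]:
    print(h0,h1)
    for a0 in range(-44,44,8):
        m=(A[:,2]>h0)&(A[:,2]<h1)&(A[:,0]>=a0)&(A[:,0]<a0+8)&(abs(A[:,1])<75)
        if m.sum()>2: print('  ',a0,m.sum(),np.percentile(A[m,1],[2,25,50,75]).round(0))
E
python3 - <<'E'
import cv2
a=cv2.imread('pics/side5.png')[60:160,230:330]; cv2.imwrite('pics/s5g.png',cv2.resize(a,None,fx=6,fy=6,interpolation=3))
E
```

```text
75 95
   -20 118 [-69. -37. -24.   7.]
   -12 101 [-74. -65. -45. -27.]
   -4 56 [-75. -70. -66. -62.]
   4 48 [-74. -72. -69. -64.]
   12 12 [-66. -27. -24. -23.]
95 108
   -28 9 [-25. -20. -16.   3.]
   -20 99 [-71. -23. -19.   5.]
   -12 109 [-73. -67. -40. -26.]
   -4 61 [-71. -68. -64. -52.]
   4 45 [-73. -70. -68. -64.]
   12 27 [-67. -24. -22. -18.]
108 120
   -20 7 [-71. -66. -63. -33.]
   -12 84 [-71. -62. -40. -33.]
   -4 74 [-71. -64. -43. -38.]
   4 57 [-71. -66. -42. -40.]
   12 3 [-64. -63. -62. -41.]
120 130
   -36 8 [-24. -21. -19. -14.]
   -28 5 [-32. -31. -25. -23.]
   -20 11 [-40. -37. -36. -34.]
   -12 30 [-43. -39. -37. -36.]
   -4 36 [-43. -40. -38. -37.]
   4 20 [-43. -41. -37. -35.]
   12 5 [-38. -36. -35. -33.]
   20 4 [-30. -30. -28. -26.]
130 160
   -44 33 [-15. -12.  -8.  -3.]
   -36 133 [-30. -23. -20. -15.]
   -28 127 [-36. -33. -30. -27.]
   -20 110 [-40. -37. -35. -33.]
   -12 98 [-42. -40. -38. -37.]
   -4 90 [-43. -40. -39. -37.]
   4 94 [-43. -39. -38. -36.]
   12 82 [-39. -37. -36. -34.]
   20 70 [-35. -31. -30. -28.]
   28 53 [-27. -24. -21. -18.]
[... 294 characters left out ...]
  28 45 [-26. -21. -18. -11.]
178 190
   -44 4 [-15. -14. -10.  -5.]
   -36 13 [-25. -20. -13.  -9.]
   -28 36 [-33. -28. -25. -21.]
   -20 30 [-37. -33. -30. -28.]
   -12 28 [-41. -38. -36. -33.]
   -4 24 [-42. -39. -35. -32.]
   4 25 [-41. -37. -33. -31.]
   12 13 [-37. -32. -30. -27.]
   20 16 [-35. -30. -29. -25.]
   28 4 [-26. -26. -24. -23.]
190 205
   -44 5 [-15. -15. -15. -13.]
   -36 30 [-31. -26. -23. -20.]
   -28 29 [-37. -34. -31. -28.]
   -20 38 [-43. -39. -36. -34.]
   -12 43 [-44. -41. -39. -38.]
   -4 46 [-45. -41. -40. -38.]
   4 52 [-43. -41. -39. -38.]
   12 49 [-41. -38. -36. -34.]
   20 45 [-35. -32. -30. -28.]
   28 38 [-30. -26. -21. -18.]
   36 4 [-17. -14. -12. -10.]
```

View pics/s5g.png

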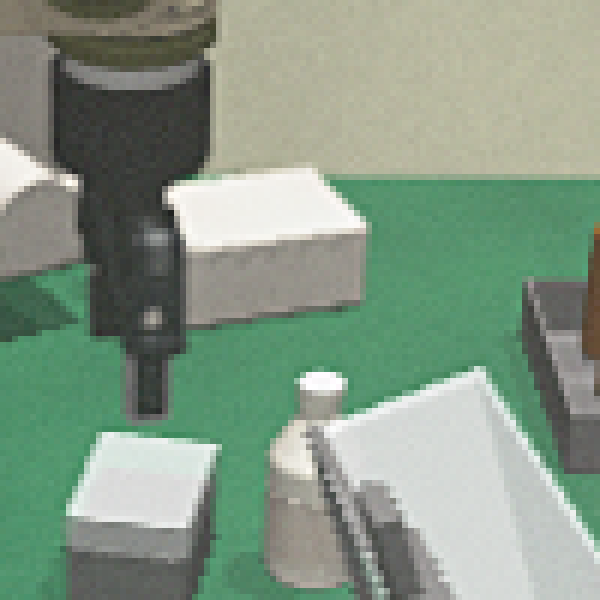

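```bash
python3 -m pendant '[[[-0.3,0.02,0.04,-0.04,-8],[-0.3,0.04,0.08,-0.08,-16],[-0.3,0.06,0.115,-0.1,-18],[-0.3,0.07,0.135,-0.12,-18],[-0.3,0.076,0.144,-0.15,-18],[-0.3,0.076,0.144,-0.175,-18],[-0.3,0.076,0.144,-0.182,-18],[-0.3,0.076,0.144,-0.182,-18]]]'
python3 - <<'E'
from h import *
snap('wrist','w6'); snap('side','side6'); snap('top','top6'); s=monitor.sense(); print(s['eef_pos'],s['force'],s['grip_width'])
a=cv2.imread('pics/side6.png')[120:270,210:360]; cv2.imwrite('pics/side6z.png',cv2.resize(a,None,fx=4,fy=4,interpolation=3))
E
```

```text
time_s: 8.35
eef_pos: [579.3, 92.3, 214.4]
ee_rot: [-0.001, 0.758, 0.652, -0.001]
force: [-0.2, 0.5, 0.3]
grip_width: 0.651
[579.81233792  91.98691162 216.79326012] [0.6805091  0.14857219 0.01031203] 0.6508537342771611
```

View pics/w6.png

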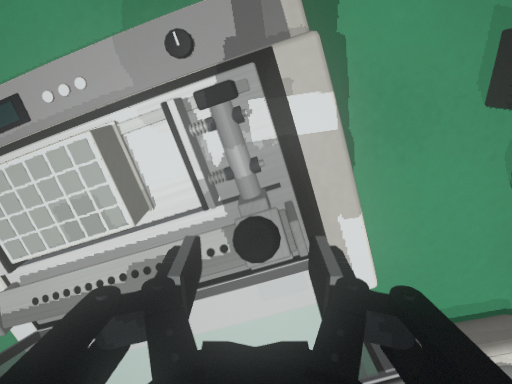

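View pics/side6z.png

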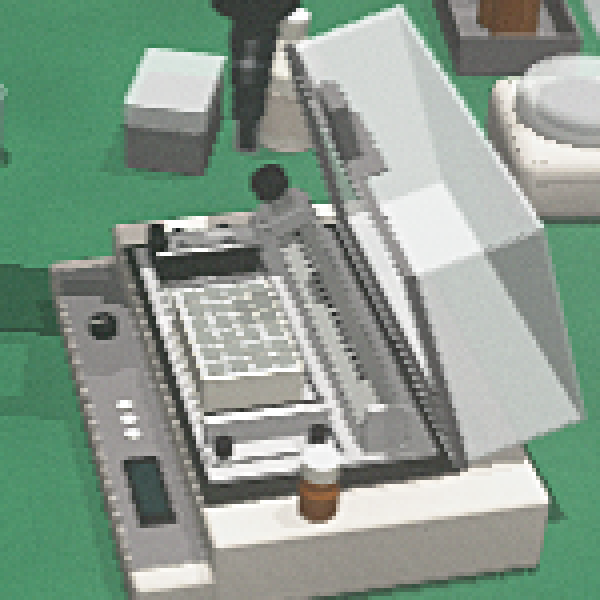

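```bash
python3 - <<'E'
from h import *
yaw=np.radians(9.5); c=np.array([598.7,-34.2])
ex=np.array([np.cos(yaw),np.sin(yaw)]);ey=np.array([-ex[1],ex[0]])
def S(P): q=np.array(P)[:2]-c; return np.array([q@ex,q@ey]).round(1)
p,d,E=load('wrist','w6'); z=np.load('pics/w6.npz'); T=z['pos'];R=q2R(z['rot'])
g=p.max(2)<55; n,l,st,ce=cv2.connectedComponentsWithStats((g&(np.hypot(*(np.mgrid[0:384,0:512]-np.array([240,257])[:,None,None]))<40)).astype(np.uint8))
k=l[240,257]; print(ce[k],st[k])
cnt=cv2.findContours((l==k).astype(np.uint8),0,1)[0][0]; (cx,cy),r=cv2.minEnclosingCircle(cnt); print(cx,cy,r)
for zz in (174,179): 
    P=onz(E,cx,cy,zz); print(zz,P.round(1),S(P),'tool',(R.T@(P-T)).round(1))
print('TCP',T.round(1),S(T)); print('depth',d[240,257],atdepth(E,257,240,d[240,257]).round(1), S(atdepth(E,257,240,d[240,257])))
# tool axes
print(S(c+R[:2,0]),S(c+R[:2,1]), (np.degrees(np.arctan2(R[1,0],R[0,0])),))
# tab in w5
p5,d5,E5=load('wrist','w5')
for u in range(225,285,4): print(u,d5[322,u],end=' ')
for u in (235,236,275,276): P=atdepth(E5,u,322,d5[322,253]); print(u,S(P),P[2].round(0))
E
```

```text
[256.62322581 238.52709677] [ 234  217   46   46 1550]
256.4779968261719 239.10147094726562 23.332378387451172
174 [596.2  91.7 174. ] [ 18.3 124.6] tool [ 2.  16.8 40.4]
179 [593.5  92.1 179. ] [ 15.7 125.4] tool [ 1.9 14.2 35.4]
TCP [579.3  92.3 214.4] [  1.7 127.9]
depth 199.61813 [594.1  92.3 179.3] [ 16.3 125.6]
[0.3 1. ] [ 1.  -0.3] (np.float64(81.44649714665124),)
225 321.17975 229 319.9857 233 319.9068 237 279.1392 241 278.9991 245 279.2129 249 278.46347 253 280.0481 257 280.17795 261 279.94073 265 279.24142 269 278.48395 273 279.12656 277 320.89554 281 321.82703 235 [ 28.1 -19.4] 316.0
236 [ 28.1 -18.4] 316.0
275 [28.2 17.6] 316.0
276 [28.2 18.6] 316.0
```

```bash
python3 -m pendant '[[[-0.3,-0.0007,0.0008,-0.02,0],[-0.3,-0.0007,0.0008,-0.04,0],[-0.3,-0.0007,0.0008,-0.052,0],[-0.3,-0.0007,0.0008,-0.0545,0],[-0.3,-0.0007,0.0008,-0.0545,0],[-0.3,-0.0007,0.0008,-0.0545,0]]]'
python3 - <<'E'
from h import *
s=monitor.sense(); print(s['eef_pos'],s['force'],s['grip_width'])
E
python3 -m pendant '[[[1,0,0,0,0],[1,0,0,0,0],[1,0,0,0,0],[1,0,0,0,0],[1,0,0,0,0],[1,0,0,0,0]]]' 30
python3 - <<'E'
from h import *
snap('wrist','w7');s=monitor.sense(); print(s['eef_pos'],s['force'],s['wrist_torque'],s['grip_width'])
E
```

```text
time_s: 9.1
eef_pos: [579.0, 92.9, 162.0]
ee_rot: [0.001, 0.758, 0.652, 0.001]
force: [0.5, 1.0, 0.1]
grip_width: 0.65
[578.95447637  92.90495214 161.97111135] [0.54976553 0.95826231 0.13487215] 0.64977185617151
time_s: 9.7
eef_pos: [578.7, 93.0, 161.5]
ee_rot: [0.0, 0.758, 0.652, 0.0]
force: [-0.6, 0.2, 6.6]
grip_width: 0.277
[578.68328741  93.04517714 161.47909701] [-1.12591617  2.03727359  5.84144414] [ 0.06567225  0.11493654 -0.13805053] 0.2807646747705788
```

View pics/w7.png

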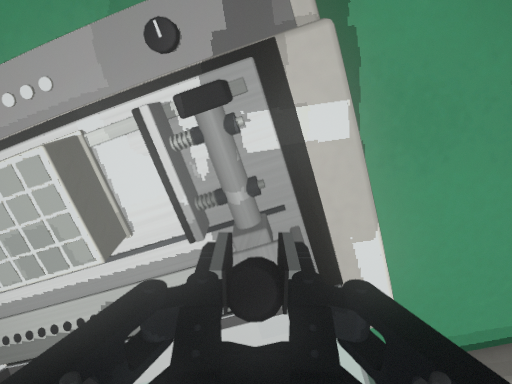

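```bash
python3 - <<'E'
from h import *
p,d,E=load('wrist','w7'); z=np.load('pics/w7.npz'); T=z['pos'];R=q2R(z['rot'])
def tl(u,v): 
    P=atdepth(E,u,v,d[v,u]); return (R.T@(P-T)).round(1)
for v in range(225,345,6): print(v,'knobcol',tl(257,v),'padL',tl(228,v),'padR',tl(290,v), tl(214,v))
a=p[200:384,140:380,::-1]; a=np.clip(a.astype(float)*1.8+20,0,255).astype(np.uint8); cv2.imwrite('pics/w7z.png',cv2.resize(a,None,fx=3.2,fy=3.2,interpolation=3))
E
```

```text
225 knobcol [ 2.3  4.5 36.4] padL [-19.5  19.8  68.2] padR [27.7 20.3 69. ] [-30.3  20.4  69.4]
231 knobcol [ 2.2  5.1 29.1] padL [-19.7  25.2  68.8] padR [27.  21.7 61.9] [-30.5  25.3  68.9]
237 knobcol [ 2.2  8.4 27.4] padL [-12.1 -12.  -11. ] padR [ 17.9 -11.6 -10.3] [-31.   31.3  70.6]
243 knobcol [ 2.2 12.7 27.7] padL [-11.7 -11.8 -16.5] padR [ 17.3 -11.2 -15.5] [-19.3  -7.6  -8.9]
249 knobcol [ 2.2 14.9 24.1] padL [-11.3 -11.4 -21.3] padR [ 16.7 -11.5 -21.4] [-17.6 -11.4 -21.3]
255 knobcol [ 2.2 18.7 23.2] padL [-11.2  -9.1 -22.7] padR [ 16.2 -10.9 -25.6] [-17.1 -10.9 -25.6]
261 knobcol [  1.9   1.9 -10.1] padL [-11.1  -7.1 -24.4] padR [ 15.6 -11.3 -31. ] [-16.4 -11.3 -31.1]
267 knobcol [  1.9   4.4 -11.7] padL [-11.3  -3.7 -24. ] padR [ 15.2 -11.2 -35.3] [-15.9 -10.9 -35. ]
273 knobcol [  1.9   6.6 -13.6] padL [-11.2  -1.7 -25.8] padR [ 14.8 -10.6 -38.7] [-15.1 -12.3 -41.2]
279 knobcol [  1.9   9.5 -14.4] padL [-11.3   1.5 -25.7] padR [ 15.1  -6.7 -37.3] [-14.5 -12.9 -46. ]
285 knobcol [  1.9  11.9 -16.1] padL [-11.4   4.6 -25.9] padR [   0.8  -82.1 -143. ] [-14.2 -11.9 -48.3]
[... 218 characters left out ...]
  1.9  19.3 -20.3] padL [-10.9   8.8 -33.1] padR [ 14.5  -1.4 -45.4] [-13.  -12.2 -58.5]
309 knobcol [  1.9  22.7 -20.6] padL [-17.5  63.3  26.7] padR [ 14.4   0.2 -46.9] [-11.5 -17.8 -68. ]
315 knobcol [  1.9  24.9 -22.3] padL [-22.9 111.4  75.2] padR [ 14.6   3.3 -46.8] [-11.3 -17.1 -69.8]
321 knobcol [  1.9  29.2 -21.8] padL [-22.7 114.9  71.6] padR [ 14.6   6.  -47.1] [-11.1 -16.6 -71.6]
327 knobcol [  2.8 120.2  70.1] padL [-22.9 121.6  71.4] padR [ 14.5   7.3 -48.9] [-10.8 -16.9 -74.4]
333 knobcol [  2.8 124.9  67.8] padL [-22.9 126.2  69.2] padR [ 14.2   7.2 -52.1] [-10.5 -17.1 -76.9]
339 knobcol [  2.8 130.2  66.3] padL [-23.1 133.   69. ] padR [ 12.5  -2.2 -64.3] [-10.2 -17.3 -79.2]
```

View pics/w7z.png

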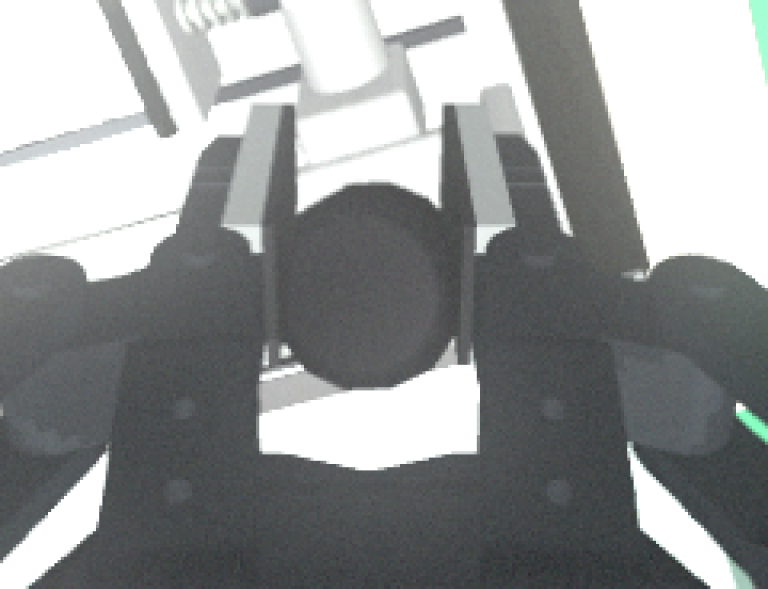

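```bash
python3 -m pendant '[[[1,0,0,0,0],[1,0,0,0,0],[1,-0.0009,-0.0001,0.0018,0],[1,-0.0018,-0.0003,0.0036,0],[1,-0.0018,-0.0003,0.0036,0]]]' 60
python3 - <<'E'
from h import *
s=monitor.sense(); print(s['eef_pos'],s['force'],s['wrist_torque'],s['grip_width'])
E
```

```text
time_s: 10.25
eef_pos: [571.7, 93.7, 160.8]
ee_rot: [-0.006, 0.758, 0.653, -0.006]
force: [-17.1, 3.4, -8.1]
grip_width: 0.002
[571.66038301  93.71078247 160.81552861] [-17.06613975   3.39292245  -8.06441816] [0.52369224 2.89002138 0.00369051] 0.002368777669704626
```

```bash
python3 -m pendant '[[[-0.3,-0.004,0,0,0],[-0.3,-0.004,0,0,0],[-0.3,-0.004,0,0,0],[-0.3,-0.004,0,0,0],[-0.3,-0.004,0,0,0],[-0.3,0.003,-0.0005,0,0],[-0.3,0.0095,-0.0008,0,0],[-0.3,0.0095,-0.0008,0,0]]]' 60
python3 - <<'E'
from h import *
snap('wrist','w8');s=monitor.sense(); print(s['eef_pos'],s['force'],s['wrist_torque'],s['grip_width'])
p,d,E=load('wrist','w8'); z=np.load('pics/w8.npz'); T=z['pos'];R=q2R(z['rot'])
def tl(u,v): 
    P=atdepth(E,u,v,d[v,u]); return (R.T@(P-T)).round(1)
for v in range(250,384,8): print(v,tl(257,v),end=' ')
E
```

```text
time_s: 11.05
eef_pos: [587.0, 91.7, 164.2]
ee_rot: [0.0, 0.758, 0.652, 0.0]
force: [-0.9, 0.1, 0.3]
grip_width: 0.653
[586.51369936  91.78153623 164.15497536] [-0.10367015  0.32808042 -0.30513946] [-0.00066576  0.02185596  0.01249604] 0.6495519113226682
250 [  1.9  -4.4 -10.2] 258 [  1.9  -0.1 -10.6] 266 [  1.9   3.2 -12.6] 274 [  1.9   6.4 -14.6] 282 [  1.9  10.  -16.2] 290 [  1.9  13.2 -18.3] 298 [  1.9  16.2 -20.4] 306 [  2.8 101.6  75.3] 314 [  2.8 108.4  73.1] 322 [  2.8 115.3  70.9] 330 [  2.8 121.4  67.8] 338 [  2.8 130.2  67.4] 346 [  2.8 136.8  64.7] 354 [  1.4 -10.6 -78. ] 362 [  1.4 -11.8 -81.7] 370 [  1.4 -10.  -82.8] 378 [  1.3 -12.  -86.8]
```

View pics/w8.png

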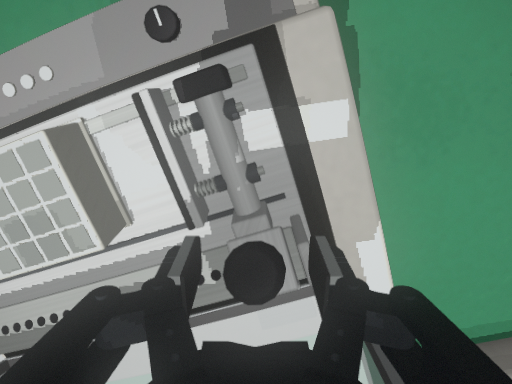

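```bash
python3 -m pendant '[[[1,0,0,0,0],[1,0,0,0,0],[1,0,0,0,0],[1,0,0,0,0],[1,0,0,0,0]]]' 60
python3 - <<'E'
from h import *
s=monitor.sense(); print(s['eef_pos'],s['force'],s['wrist_torque'],s['grip_width'])
E
```

```text
time_s: 11.6
eef_pos: [586.0, 91.9, 164.8]
ee_rot: [0.0, 0.758, 0.652, 0.0]
force: [-3.3, 0.6, 5.9]
grip_width: 0.328
[585.9791997   91.90286253 164.80117084] [-3.29325646  0.59519234  5.93444197] [-0.01155092  0.57117605 -0.06565624] 0.3278292522047323
```

```bash
python3 -m pendant '[[[1,-0.0005,-0.0001,0.001,0],[1,-0.0009,-0.0001,0.0018,0]]]'
python3 - <<'E'
from h import *
snap('wrist','w9');s=monitor.sense(); print(s['eef_pos'],s['force'],s['wrist_torque'],s['grip_width'])
E
```

```text
time_s: 11.8
eef_pos: [585.5, 91.8, 165.5]
ee_rot: [0.0, 0.758, 0.652, 0.0]
force: [5.8, 0.9, -5.3]
grip_width: 0.326
[585.48886645  91.80935202 165.68056529] [ 4.81580826  1.16563359 -5.88424222] [ 0.12701854 -0.7138861  -0.01202663] 0.3201562423054794
```

View pics/w9.png

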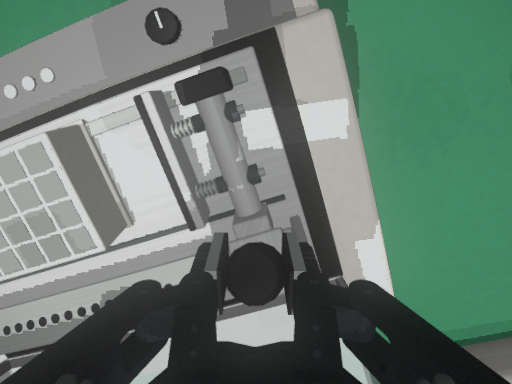

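```bash
python3 -m pendant '[[[-0.2,0,0,-0.0018,0],[-0.2,0,0,-0.0018,0],[-0.2,-0.0016,0.0005,-0.0018,0],[-0.2,-0.0016,0.0005,-0.005,0],[-0.2,-0.0016,0.0005,-0.009,0],[-0.2,-0.0016,0.0005,-0.01,0],[-0.2,-0.0016,0.0005,-0.01,0]]]'
python3 - <<'E'
from h import *
s=monitor.sense(); print(s['eef_pos'],s['force'],s['wrist_torque'],s['grip_width'])
E
python3 -m pendant '[[[1,0,0,0,0],[1,0,0,0,0],[1,0,0,0,0],[1,0,0,0,0],[1,0,0,0,0]]]' 40
python3 - <<'E'
from h import *
snap('wrist','w10')
s=monitor.sense(); print(s['eef_pos'],s['force'],s['wrist_torque'],s['grip_width'])
E
```

```text
time_s: 12.55
eef_pos: [583.5, 92.3, 155.9]
ee_rot: [-0.0, 0.758, 0.652, -0.0]
force: [-0.2, -0.1, -0.3]
grip_width: 0.6
[583.50701882  92.27628202 155.90429322] [-0.23606058 -0.0631034  -0.27986599] [-0.01061573  0.00987342 -0.03309338] 0.6004711744342155
time_s: 13.05
eef_pos: [583.9, 92.3, 156.6]
ee_rot: [0.0, 0.758, 0.652, 0.0]
force: [1.0, 1.0, 3.5]
grip_width: 0.331
[583.86616874  92.30485151 156.57978454] [ 0.07271103 -0.11245818  4.3037172 ] [ 0.11893036 -0.1239796   0.06154627] 0.3313718478511659
```

```bash
python3 -m pendant '[[[1,-0.0005,-0.0001,0.001,0],[1,-0.0009,-0.0001,0.0018,0],[1,-0.0009,-0.0001,0.0018,0]]]' 40
python3 - <<'E'
from h import *
s=monitor.sense(); print(s['eef_pos'],s['force'],s['wrist_torque'],s['grip_width'])
p,d,E=load('wrist','w10'); z=np.load('pics/w10.npz'); T=z['pos'];R=q2R(z['rot'])
a=p[200:384,140:380,::-1]; a=np.clip(a.astype(float)*1.8+20,0,255).astype(np.uint8); cv2.imwrite('pics/w10z.png',cv2.resize(a,None,fx=3.2,fy=3.2,interpolation=3))
def tl(u,v): 
    P=atdepth(E,u,v,d[v,u]); return (R.T@(P-T)).round(1)
for v in range(225,345,8): print(v,tl(257,v),tl(222,v),tl(290,v))
E
```

```text
time_s: 13.4
eef_pos: [583.3, 92.2, 157.5]
ee_rot: [0.0, 0.758, 0.652, 0.001]
force: [8.1, 1.3, -4.1]
grip_width: 0.328
[583.32370828  92.22960168 157.4874607 ] [ 8.07995194  1.34595571 -4.08579915] [ 0.2571612  -1.16665826  0.02592555] 0.32815458297154265
225 [ 2.2 -0.4 26.3] [-23.4  17.   62.3] [27.1 17.9 64. ]
233 [ 2.1  3.  22.3] [-15.5 -11.4  -5.7] [ 18.3 -11.8  -6.4]
241 [ 2.2  9.4 24.1] [-14.6 -12.1 -15.2] [ 17.4 -11.6 -14.2]
249 [ 2.1 12.1 19.2] [-13.9 -11.6 -21.7] [ 16.8 -11.1 -20.7]
257 [  1.9  -3.  -14.4] [-13.5 -10.5 -26.5] [ 15.9 -11.6 -28.4]
265 [  1.9  -0.8 -17.8] [-13.6  -6.6 -26.9] [ 15.3 -11.2 -33.9]
273 [  1.8   2.4 -19.6] [-13.6  -3.5 -28.4] [ 14.9 -10.1 -37.9]
281 [  1.8   5.8 -21.3] [-13.6  -0.3 -29.7] [ 15.   -6.7 -38.6]
289 [  1.8   9.3 -22.6] [-13.1   0.4 -34.4] [ 15.1  -3.  -38.9]
297 [  1.8  12.7 -24.2] [-13.2   3.8 -35.3] [ 15.5   1.9 -37.8]
305 [  1.8  15.7 -26.1] [-13.3   8.  -35.3] [ 15.6   6.  -37.8]
313 [  1.8  19.3 -27.3] [-27.9 107.9  73.7] [ 15.8  10.4 -37.6]
321 [  2.7 109.1  65.3] [-27.4 110.8  67.1] [ 30.6 107.3  63.2]
329 [  2.7 116.2  63.6] [-27.5 117.9  65.2] [ 30.8 114.9  62.1]
337 [  2.7 122.6  61. ] [-27.6 125.   63.3] [ 30.9 122.3  60.5]
```

View pics/w10z.png

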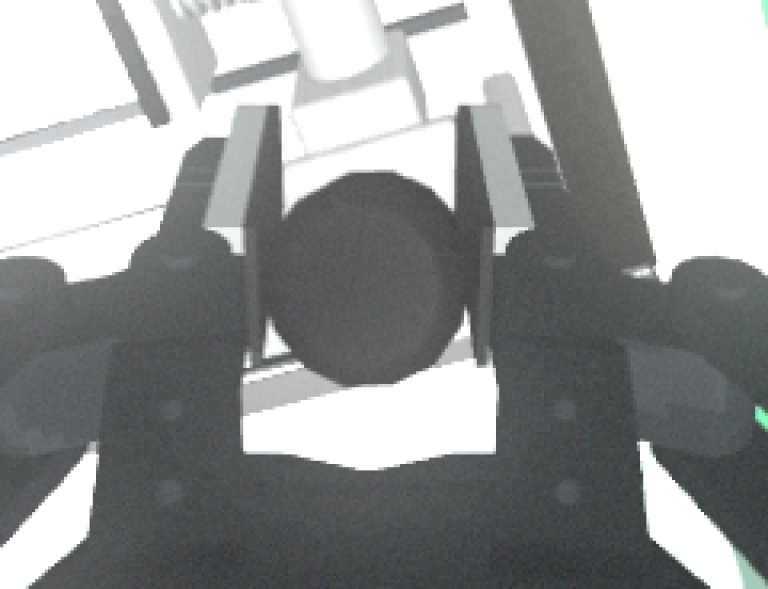

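```bash
python3 -m pendant '[[[1,0,0,0,0],[1,-0.0009,-0.0001,0.0018,0],[1,-0.0018,-0.0003,0.0036,0],[1,-0.0018,-0.0003,0.0036,0]]]' 60
python3 - <<'E'
from h import *
snap('wrist','w11')
s=monitor.sense(); print(s['eef_pos'],s['force'],s['wrist_torque'],s['grip_width'])
p,d,E=load('wrist','w11'); z=np.load('pics/w11.npz'); T=z['pos'];R=q2R(z['rot'])
def tl(u,v): 
    P=atdepth(E,u,v,d[v,u]); return (R.T@(P-T)).round(1)
for v in range(241,345,8): print(v,tl(257,v))
E
```

```text
time_s: 13.8
eef_pos: [581.6, 92.0, 161.0]
ee_rot: [0.0, 0.758, 0.652, 0.001]
force: [8.0, 1.4, -5.5]
grip_width: 0.322
[581.68241945  91.94390046 160.93515613] [ 9.29782461  1.46569395 -5.82459463] [ 0.32300176 -1.38670813  0.15009195] 0.31905956831178217
241 [ 2.2 11.4 27.8]
249 [ 2.2 14.2 22.8]
257 [  1.9  -3.2 -14.7]
265 [  1.9  -0.6 -17.6]
273 [  1.9   3.2 -18.6]
281 [  1.9   6.2 -20.6]
289 [  1.9  10.1 -21.5]
297 [  1.8  12.5 -24.3]
305 [  1.8  16.8 -24.7]
313 [  1.8  20.  -26.6]
321 [  2.7 113.3  69.9]
329 [  2.8 120.9  68.4]
337 [  2.7 126.5  64.9]
```

```bash
python3 -m pendant '[[[1,0.0027,0.0004,-0.0054,0],[-0.1,0.0027,0.0004,-0.0054,0],[-0.1,0.0027,0.0004,-0.0054,0],[-0.1,0.0027,0.0004,-0.0054,0],[-0.1,0.0045,-0.001,-0.0059,5],[-0.1,0.0053,-0.0014,-0.0059,10],[-0.1,0.0053,-0.0014,-0.0059,10],[1,0.0053,-0.0014,-0.0059,10],[1,0.0053,-0.0014,-0.0059,10],[1,0.0053,-0.0014,-0.0059,10],[1,0.0053,-0.0014,-0.0059,10]]]' 50
python3 - <<'E'
from h import *
snap('wrist','w12')
s=monitor.sense(); print(s['eef_pos'],s['force'],s['wrist_torque'],s['grip_width'])
p,d,E=load('wrist','w12'); z=np.load('pics/w12.npz'); T=z['pos'];R=q2R(z['rot'])
def tl(u,v): 
    P=atdepth(E,u,v,d[v,u]); return (R.T@(P-T)).round(1)
for v in range(235,345,5): print(v,tl(257,v),end=' ')
E
```

```text
time_s: 14.95
eef_pos: [586.1, 90.4, 155.9]
ee_rot: [0.0, 0.698, 0.716, -0.0]
force: [-2.5, -0.6, 4.5]
grip_width: 0.342
[586.12469367  90.3845315  155.98068019] [-3.43470375 -1.4113801   4.11558687] [-0.22297364  0.42427351 -0.12992691] 0.3413205229781335
235 [ 2.2  4.6 22.6] 240 [ 2.2  6.5 19.9] 245 [ 2.2  9.6 19.4] 250 [ 2.  -2.4 -6.9] 255 [  1.9  -4.3 -14.9] 260 [  1.9  -3.3 -17.7] 265 [  1.9  -1.4 -19.1] 270 [  1.9   0.7 -19.9] 275 [  1.9   3.5 -19.9] 280 [  1.9   5.  -21.7] 285 [  1.9   6.3 -23.8] 290 [  1.9   9.7 -23. ] 295 [  1.9  11.5 -24.3] 300 [  1.9  13.3 -25.6] 305 [  1.9  15.3 -26.7] 310 [  1.9  16.9 -28.2] 315 [  1.9  20.4 -27.5] 320 [  2.7 107.1  64.1] 325 [  2.7 110.7  62.2] 330 [  2.7 115.9  61.9] 335 [  2.7 119.6  60.1] 340 [  2.7 123.6  58.5]
```

View pics/w12.png

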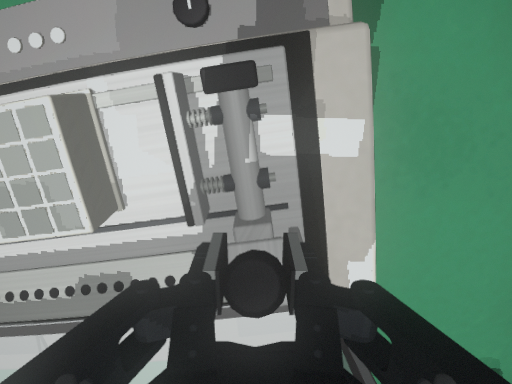

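```bash
python3 -m pendant '[[[1,-0.0011,-0.0002,0.0022,0],[1,-0.0022,-0.0004,0.0045,0],[1,-0.0022,-0.0004,0.0045,0]]]' 60
python3 - <<'E'
from h import *
snap('wrist','w13')
s=monitor.sense(); print(s['eef_pos'],s['force'],s['wrist_torque'],s['grip_width'])
p,d,E=load('wrist','w13'); z=np.load('pics/w13.npz'); T=z['pos'];R=q2R(z['rot'])
def tl(u,v): 
    P=atdepth(E,u,v,d[v,u]); return (R.T@(P-T)).round(1)
for v in range(235,345,5): print(v,tl(257,v),end=' ')
E
```

```text
time_s: 15.3
eef_pos: [584.2, 90.0, 159.6]
ee_rot: [0.0, 0.698, 0.716, 0.0]
force: [5.9, -0.1, -6.6]
grip_width: 0.332
[584.25992384  90.08264755 159.5412346 ] [ 6.28502787 -0.49943032 -6.80302362] [-0.05381765 -0.87217133 -0.03298533] 0.3342547777837739
235 [ 2.2  6.2 25.6] 240 [ 2.2  8.3 23.2] 245 [ 2.2 11.3 22.3] 250 [ 2.  -2.  -6.3] 255 [  1.9  -4.8 -15.8] 260 [  1.9  -3.4 -17.9] 265 [  1.9  -1.1 -18.5] 270 [  1.9   1.4 -18.9] 275 [  1.9   3.6 -19.8] 280 [  1.9   5.5 -21. ] 285 [  1.9   7.5 -22.2] 290 [  1.9   8.7 -24.4] 295 [  1.9  10.6 -25.5] 300 [  1.9  13.  -26.1] 305 [  1.9  15.1 -27. ] 310 [  1.9  17.9 -27.1] 315 [  1.9  19.5 -28.6] 320 [  2.8 109.3  66.6] 325 [  2.8 113.7  65.4] 330 [  2.8 118.7  64.8] 335 [  2.8 122.3  62.8] 340 [  2.8 126.9  61.8]
```

```bash
python3 -m pendant '[[[1,-0.0011,-0.0002,0.0022,0],[1,-0.0022,-0.0004,0.0045,0],[1,-0.0024,-0.0004,0.0049,0],[1,-0.0024,-0.0004,0.0049,0]]]' 70
python3 - <<'E'
from h import *
snap('wrist','w14')
s=monitor.sense(); print(s['eef_pos'],s['force'],s['wrist_torque'],s['grip_width'])
p,d,E=load('wrist','w14'); z=np.load('pics/w14.npz'); T=z['pos'];R=q2R(z['rot'])
def tl(u,v): 
    P=atdepth(E,u,v,d[v,u]); return (R.T@(P-T)).round(1)
for v in range(245,345,5): print(v,tl(257,v),end=' ')
E
```

```text
time_s: 15.75
eef_pos: [581.9, 89.7, 164.2]
ee_rot: [0.0, 0.698, 0.716, 0.0]
force: [8.3, -0.3, -8.3]
grip_width: 0.325
[581.95314738  89.70332353 164.13351188] [ 7.975572   -0.12331932 -8.59924361] [-0.0703947  -1.07833225 -0.05348818] 0.3307592263775642
245 [ 2.3 14.  27. ] 250 [ 2.  -1.8 -6. ] 255 [  1.9  -4.8 -15.7] 260 [  1.9  -3.5 -18.1] 265 [  1.9  -0.8 -18.1] 270 [  1.9   1.  -19.5] 275 [  1.9   3.1 -20.5] 280 [  1.9   5.2 -21.4] 285 [  1.9   7.9 -21.7] 290 [  1.9   9.6 -23.1] 295 [  1.9  11.5 -24.3] 300 [  1.9  12.6 -26.5] 305 [  1.9  14.8 -27.3] 310 [  1.9  16.9 -28.2] 315 [  1.9  20.5 -27.5] 320 [  2.8 113.6  71.3] 325 [  2.8 117.8  69.7] 330 [  2.8 122.3  68.6] 335 [  2.8 126.   66.5] 340 [  2.8 131.6  66.3]
```

```bash
python3 -m pendant '[[[1,-0.0005,-0.0001,0.001,0],[1,0.0001,-0.0041,0.001,0],[1,0.0008,-0.008,0.001,0],[1,0.0008,-0.008,0.001,0]]]' 70
python3 - <<'E'
from h import *
s=monitor.sense(); print(s['eef_pos'],s['force'],s['wrist_torque'],s['grip_width'])
E
```

```text
time_s: 16.2
eef_pos: [582.8, 81.6, 165.0]
ee_rot: [-0.0, 0.698, 0.716, 0.0]
force: [8.4, 1.6, -9.8]
grip_width: 0.329
[582.83721994  81.63328744 165.04532094] [ 8.35064942  1.61060172 -9.76157708] [ 0.03388656 -1.13746025 -0.04880951] 0.32948033936014154
```

```bash
python3 -m pendant '[[[1,0.0013,-0.0079,0,0],[1,0.0026,-0.0158,0,0],[1,0.004,-0.0237,0,0],[1,0.0053,-0.0316,0,0],[1,0.0061,-0.0365,0,0],[1,0.0061,-0.0365,0,0]]]' 70
python3 - <<'E'
from h import *
snap('wrist','w15')
s=monitor.sense(); P=s['eef_pos'];print(P,s['force'],s['wrist_torque'],s['grip_width'], -7.57-(-.165*P[0]+.9863*P[1]))
E
```

```text
time_s: 16.8
eef_pos: [589.0, 44.9, 165.0]
ee_rot: [-0.0, 0.698, 0.716, 0.0]
force: [8.5, -0.3, -10.1]
grip_width: 0.331
[588.96953326  45.11123173 165.07157988] [ 7.59456554  0.61269888 -9.0520212 ] [ 0.04895774 -1.11815978 -0.09447138] 0.3296519254166361 45.116765136722904
```

View pics/w15.png

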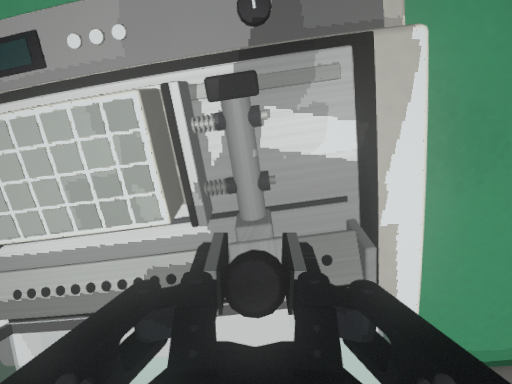

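```bash
cat > st.py <<'E'
from h import *
s=monitor.sense(); P=s['eef_pos'];print(P.round(1),s['force'].round(1),s['wrist_torque'].round(2),round(s['grip_width'],3),'travel',round(-7.57-(-.165*P[0]+.9863*P[1]),2),s['time_s'])
E
python3 -m pendant '[[[1,0.0007,-0.0039,0,0],[1,0.0013,-0.0079,0,0],[1,0.002,-0.0118,0,0]]]' 70 >/dev/null; python3 st.py
python3 -m pendant '[[[1,0.0005,-0.003,0,0],[1,0.001,-0.0059,0,0],[1,0.0015,-0.0089,0,0]]]' 70 >/dev/null; python3 st.py
```

```text
[590.8  34.2 165. ] [ 6.6  4.6 -9.2] [ 0.66 -1.07 -0.04] 0.331 travel 56.21 17.15
[592.3  25.4 165. ] [ 7.6  4.5 -8.6] [ 0.65 -1.04 -0.02] 0.329 travel 65.07 17.45
```

```bash
for i in 1 2 3; do python3 -m pendant '[[[1,0.0002,-0.001,0,0],[1,0.0003,-0.002,0,0]]]' 70 >/dev/null; python3 st.py; done
```

```text
[592.6  23.5 165. ] [ 6.9  4.2 -8.9] [ 0.7  -1.1   0.01] 0.328 travel 67.05 17.65
[592.9  21.5 165. ] [ 7.   4.  -7.4] [ 0.68 -1.1  -0.04] 0.331 travel 69.02 17.85
[593.3  19.5 165. ] [ 7.7  4.2 -8.6] [ 0.68 -1.14 -0.02] 0.328 travel 71.04 18.05
```

```bash
python3 - <<'E'
from h import *
snap('side','side16'); snap('wrist','w16')
a=cv2.imread('pics/side16.png')[90:270,200:360]; cv2.imwrite('pics/side16z.png',cv2.resize(a,None,fx=3.3,fy=3.3,interpolation=3))
E
```

```text
(no output)
```

View pics/side16z.png

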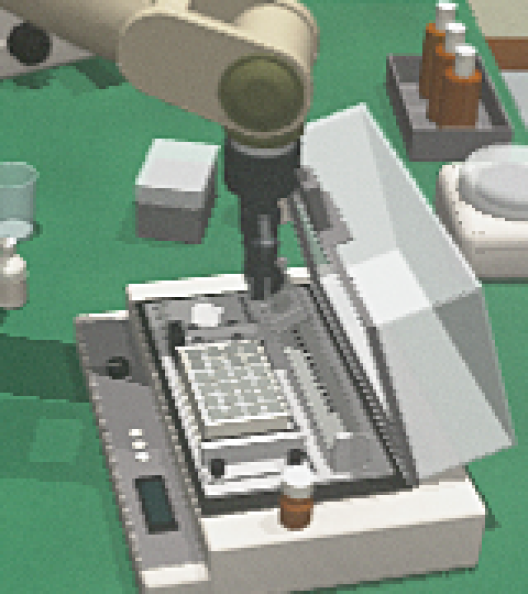

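View pics/w16.png

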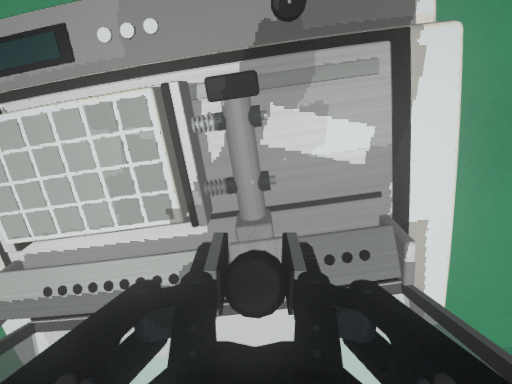

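```bash
for i in 1 2 3 4; do python3 -m pendant '[[[1,0.0002,-0.001,0,0]]]' 70 >/dev/null; python3 st.py; done
```

```text
[593.4  18.6 165. ] [ 8.2  4.6 -9.6] [ 0.66 -1.07 -0.07] 0.328 travel 72.0 18.25
[593.6  17.8 165. ] [ 7.6  7.8 -8.2] [ 1.14 -1.04  0.07] 0.335 travel 72.85 18.35
[593.7  17.1 164.9] [ 6.4  7.3 -8.7] [ 1.19 -0.96  0.01] 0.333 travel 73.53 18.45
[593.9  16.2 164.9] [ 6.5  8.3 -8.2] [ 1.19 -1.01  0.06] 0.33 travel 74.43 18.55
```

```bash
for i in 1 2 3 4; do python3 -m pendant '[[[1,0.0002,-0.001,0,0]]]' 70 >/dev/null; python3 st.py; done
```

```text
[594.   15.3 164.9] [ 5.7  8.6 -9. ] [ 1.25 -1.03  0.04] 0.332 travel 75.38 18.65
[594.1  14.4 164.9] [ 5.8 11.7 -8.5] [ 1.32 -1.06  0.06] 0.336 travel 76.22 18.75
[594.2  14.1 164.8] [ 3.2 17.4 -8.5] [ 1.43 -1.08  0.16] 0.329 travel 76.53 18.85
[594.2  14.  164.8] [ 0.7 23.2 -7.6] [ 1.47 -1.23  0.24] 0.334 travel 76.71 18.95
```

```bash
for i in 1 2; do python3 -m pendant '[[[1,-0.001,-0.0002,0.0003,0]]]' 60 >/dev/null; python3 st.py; done
```

```text
[593.9  13.5 165.1] [11.1 15.1 -9.7] [ 1.73 -1.9   0.11] 0.335 travel 77.07 19.05
[593.5  13.1 165.9] [ 14.1  15.2 -10.2] [ 1.67 -2.3   0.1 ] 0.33 travel 77.42 19.15
```

```bash
for i in 1 2; do python3 -m pendant '[[[1,-0.001,-0.0002,0,0]]]' 60 >/dev/null; python3 st.py; done
```

```text
[593.5  12.8 165.9] [ 21.6  14.6 -15.1] [ 1.82 -3.5   0.09] 0.328 travel 77.72 19.25
[593.4  12.5 165.9] [ 27.9  14.8 -17.8] [ 1.98 -4.41  0.07] 0.33 travel 77.97 19.35
```

```bash
python3 -m pendant '[[[1,-0.0003,-0.001,0,0],[0.27,-0.001,-0.003,0,0],[0.27,-0.001,-0.003,0,0]]]' 40 ; python3 st.py
python3 - <<'E'
from h import *
snap('wrist','w17')
a=cv2.imread('pics/w17.png')[150:384,110:420]; a=np.clip(a.astype(float)*1.7+15,0,255).astype(np.uint8); cv2.imwrite('pics/w17z.png',cv2.resize(a,None,fx=2.5,fy=2.5,interpolation=3))
E
```

```text
time_s: 19.65
eef_pos: [589.1, 8.8, 166.1]
ee_rot: [-0.002, 0.698, 0.716, 0.001]
force: [0.1, 7.8, -2.7]
grip_width: 0.366
[589.1   8.8 166.1] [ 0.1  7.8 -2.7] [ 1.11 -0.24  0.04] 0.366 travel 80.92 19.65
```

View pics/w17z.png

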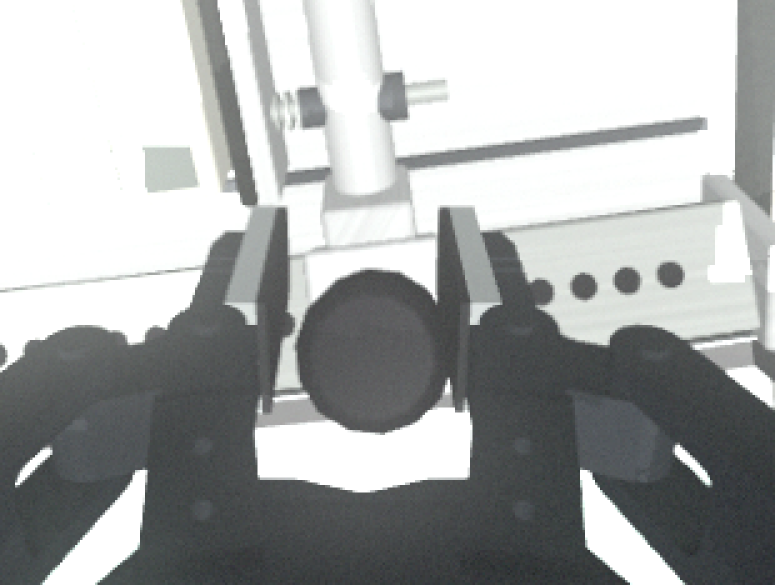

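```bash
python3 - <<'E'
from h import *
p,d,E=load('wrist','w17'); z=np.load('pics/w17.npz'); T=z['pos'];R=q2R(z['rot'])
def tl(u,v): 
    P=atdepth(E,u,v,d[v,u]); return (R.T@(P-T)).round(1)
for v in range(245,345,5): print(v,tl(259,v),end=' ')
print([ (u,tl(u,272)) for u in (218,226,330,343,361,378)])
E
```

```text
245 [ 3.6 16.9 32.4] 250 [ 3.6 18.8 29.3] 255 [ 3.5 21.4 27.4] 260 [ 3.   1.7 -9.8] 265 [  2.9   2.6 -12.8] 270 [  2.9   4.7 -14.1] 275 [  2.9   7.1 -14.8] 280 [  2.9   8.3 -17.1] 285 [  2.9  10.9 -17.5] 290 [  2.9  11.5 -20.6] 295 [  2.9  15.3 -19.6] 300 [  2.9  18.4 -19.4] 305 [  2.9  19.7 -21.5] 310 [  2.9  22.6 -21.6] 315 [  2.9  24.2 -23.3] 320 [  2.9  26.8 -23.8] 325 [  4.6 120.9  73. ] 330 [  4.6 125.6  71.9] 335 [  4.6 129.3  69.8] 340 [  4.6 133.2  67.9] [(218, array([-14.9,  -5.6, -31. ])), (226, array([-19.3,  42.9,  40.3])), (330, array([52.9, 41.1, 37.3])), (343, array([61.1, 39.6, 35. ])), (361, array([73.9, 40.1, 35.4])), (378, array([84.9, 39.1, 33.6]))]
```

```bash
for i in 1 2 3 4; do python3 -m pendant '[[[0.27,-0.0005,-0.0011,0,0]]]' 40 >/dev/null; python3 st.py; done
```

```text
[588.6   7.9 166.2] [ 1.  12.8 -2.5] [ 1.77 -0.43  0.11] 0.37 travel 81.73 19.8
[588.1   7.  166.2] [-4.6  6.9  1.5] [0.92 0.45 0.13] 0.361 travel 82.51 19.9
[587.    5.3 166.2] [-4.5  9.7 -1.2] [1.17 0.35 0.1 ] 0.367 travel 84.11 20.0
[586.5   3.9 166.1] [-3.9  4.9 -0.9] [0.05 0.15 0.12] 0.364 travel 85.33 20.1
```

```bash
python3 - <<'E'
from h import *
snap('wrist','w18')
a=cv2.imread('pics/w18.png')[150:384,110:420]; a=np.clip(a.astype(float)*1.7+15,0,255).astype(np.uint8); cv2.imwrite('pics/w18z.png',cv2.resize(a,None,fx=2.5,fy=2.5,interpolation=3))
p,d,E=load('wrist','w18'); z=np.load('pics/w18.npz'); T=z['pos'];R=q2R(z['rot'])
def tl(u,v): 
    P=atdepth(E,u,v,d[v,u]); return (R.T@(P-T)).round(1)
for v in range(245,345,5): print(v,tl(259,v),end=' ')
E
python3 st.py
```

```text
245 [ 3.6 17.4 33.2] 250 [ 3.6 20.7 32.5] 255 [ 3.6 21.7 28. ] 260 [ 3.6 25.4 28. ] 265 [ 3.1  8.9 -3.1] 270 [ 3.1  9.8 -6.4] 275 [ 3.  11.8 -8. ] 280 [ 3.  13.8 -9.4] 285 [  3.   16.3 -10.2] 290 [  3.   18.3 -11.8] 295 [  3.   20.3 -13.2] 300 [  3.   24.4 -11.9] 305 [  3.   24.5 -15.7] 310 [  3.   27.9 -15.5] 315 [  3.   29.1 -17.7] 320 [  3.   33.1 -16.9] 325 [  4.6 121.2  73.4] 330 [  4.6 125.4  71.8] 335 [  4.6 130.6  71.2] 340 [  4.6 135.1  69.8] [586.5   3.3 166.1] [-6.   1.9 -1.5] [ 0.03  0.16 -0.07] 0.368 travel 85.93 20.15
```

View pics/w18z.png

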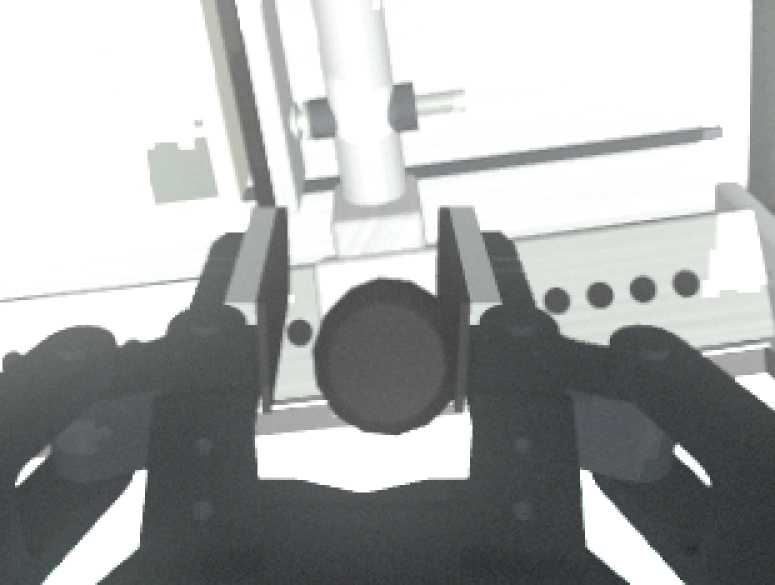

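```bash
python3 -m pendant '[[[0.2,-0.004,0.001,0,0],[0.1,-0.01,0.001,0,0],[0,-0.02,0,0,0],[-0.2,-0.04,-0.004,0.005,0],[-0.3,-0.06,-0.008,0.03,0],[-0.3,-0.08,-0.012,0.06,0],[-0.3,-0.09,-0.015,0.08,0],[-0.3,-0.09,-0.015,0.08,0]]]' 40
python3 - <<'E'
from h import *
snap('wrist','w19'); snap('side','side19'); snap('top','top19')
a=cv2.imread('pics/side19.png')[90:290,200:370]; cv2.imwrite('pics/side19z.png',cv2.resize(a,None,fx=3,fy=3,interpolation=3))
E
python3 st.py
```

```text
time_s: 20.95
eef_pos: [497.4, -13.1, 249.6]
ee_rot: [0.002, 0.698, 0.716, 0.001]
force: [1.0, -0.2, 0.4]
grip_width: 0.652
[497.3 -12.6 245.7] [-1.3  0.6 -0.1] [ 0.02 -0.07 -0.02] 0.649 travel 86.91 21.1
```

View pics/w19.png

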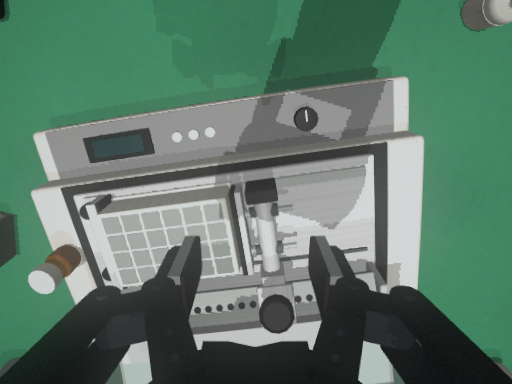

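View pics/side19z.png

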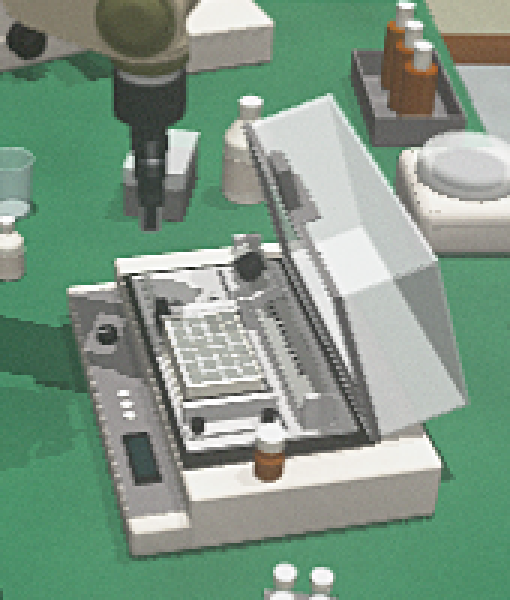

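```bash
python3 -m pendant '[[[-0.3,0,-0.01,0.04,4],[-0.3,0,-0.02,0.08,8],[-0.3,0,-0.03,0.12,8],[-0.3,0,-0.03,0.13,8],[-0.3,0,-0.03,0.13,8],[-0.3,0,-0.03,0.13,8],[-0.3,0,-0.03,0.13,8]]]'
python3 - <<'E'
from h import *
snap('wrist','w20')
a=cv2.imread('pics/w20.png')[110:270,100:400]; cv2.imwrite('pics/w20z.png',cv2.resize(a,None,fx=2.6,fy=2.6,interpolation=3))
E
python3 st.py
```

```text
time_s: 21.8
eef_pos: [497.3, -42.4, 374.7]
ee_rot: [-0.002, 0.646, 0.763, -0.001]
force: [0.2, -0.3, -0.5]
grip_width: 0.653
[497.3 -42.4 375.1] [-0.3 -1.1  1.2] [-0.01 -0.03  0.03] 0.648 travel 116.32 21.85
```

View pics/w20z.png

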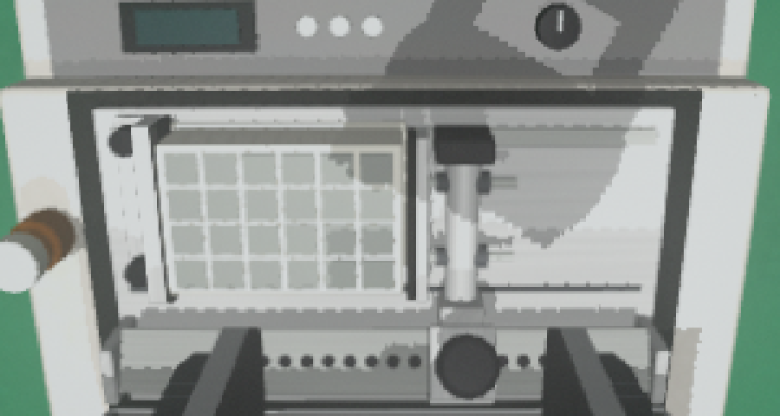

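```bash
python3 - <<'E'
from h import *
yaw=np.radians(9.5); c=np.array([598.7,-34.2])
ex=np.array([np.cos(yaw),np.sin(yaw)]);ey=np.array([-ex[1],ex[0]])
def S(P): q=np.array(P)[:2]-c; return np.array([q@ex,q@ey]).round(1)
p,d,E=load('wrist','w20')
z=lambda a,b:(100+(a+.5)/2.6-.5,110+(b+.5)/2.6-.5)
def A(a,b):
    u,v=z(a,b); dd=np.median(d[int(round(v))-1:int(round(v))+2,int(round(u))-1:int(round(u))+2]); P=atdepth(E,u,v,dd); return S(P),P[2].round(1)
for n,a,b in [('hole',415,361),('hole',502,361),('hole',265,361),('knobtop',468,366),('kn',468,355),('kn',468,378),('blk tl',180,160),('blk tr',390,160),('blk bl',180,278),('blk br',390,278),('padtop',425,200),('stoptop',150,200)]: print(n,*A(a,b))
for n,a,b,h in [('padface top f',417,128,129),('padface top b',417,298,129),('blkL f',400,148,136),('blkL b',400,290,136),('blkR f',160,148,136),('blkR b',172,290,136)]: print(n,S(onz(E,*z(a,b),h)))
E
```

```text
hole [41.  16.4] 128.7
hole [40.9 64.6] 129.1
hole [ 41.1 -66.6] 128.6
knobtop [15.  41.2] 178.8
kn [10.6 41.3] 176.0
kn [20.3 41.1] 181.0
blk tl [ -76.9 -100.9] 137.4
blk tr [-76.4   3.5] 136.5
blk bl [ -12.5 -107. ] 136.4
blk br [-13.1   3.1] 137.5
padtop [-53.   21.2] 129.2
stoptop [ -50.9 -123.2] 122.3
padface top f [-90.9  16.9]
padface top b [ 2.4 17.4]
blkL f [-82.4   8.4]
blkL b [-5.5  8.3]
blkR f [ -82.7 -110.8]
blkR b [  -5.4 -112. ]
```

```bash
python3 - <<'E'
from h import *
print(order.finish_job()); print(monitor.sense()['time_s'])
E
```

```text
the job is handed in; nothing more can be done
None
the job is handed in; nothing more can be done
```

I handed the job in at about 22 s of the 54 s allowed. By my last checks the block is clamped and flat, the pin is home and the hood stays open by itself.

**What I did**
- I lifted the hood by its tab until it stayed open by itself.
- I pulled the plunger and slid the carriage along. The block met the stop bar at about 72 mm of travel.
- I pushed on until the pin dropped in the 84 mm hole.

**Last checks**
- **Pin:** the top of the knob is at 178.8 mm, the same as when parked, so the pin is fully home. The knob has moved 84 mm and sits midway between visible holes, which matches the 84 mm hole.
- **Block:** its top reads 136.4 to 137.5 mm at four points, so it stands flat. It touches the stop bar on one side and the pad on the other.
- **Pad:** its springs are pressed in by about 12 mm of the 18 mm available.
- **Hood:** it was open in the last side picture. That was taken just before I raised the arm clear for the final wrist view.
- **Bystanders:** I saw none displaced in the pictures, but I did not measure their positions afterwards.

**What went wrong or disagreed**
- My first grip on the knob slipped off when I pulled, and two more started to slip. I regripped each time, and the parked pin was not disturbed.
- Near 76 mm of travel the gripper's body touched the open hood's tab with roughly 15 N, worked out from the wrist force. I moved it forward and did the last few millimetres by pushing the knob with one finger, with the pin riding on the rail.
- The knob measured about 29 mm across in the gripper and the pictures, not the stated 32 mm.

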